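# Hang the draining grate on the two hooks of its drying stand

### The job

Take the wire grate out of the slotted holder by its black grip and hang it by its top bar on the two hooks of the drying stand. Someone set the two hooks by hand, not to the same height, so ease the grate down gently, tipping it as needed, until it lies in both; then, still holding it, press down lightly and keep that up for a second, feeling that both hooks push back, before you let go. Never force it, and leave everything else where it stands.

Things in the scene. Friction and masses are not known exactly. Their poses are not given: they have to be found in the camera images.
- grate: draining grate, loose rigid steel wire frame, about 0.4 kg, upright in the holder. x: across its thin side, y: along its width, z up; origin at the middle of its lower edge. 300 mm wide, 128 mm high plus grip; bars 8 mm thick; top bar axis at z = 124 mm, y = -150 to 150. Two open windows below the top bar for the hooks: |y| = 53 to 146 mm, z = 51 to 120 mm. Black grip on top of its middle
- grate_grip (a point): middle of the grate's black plastic grip: a flat block 14 mm thick (grate x), 70 mm wide (grate y), 48 mm high; its top is 22 mm above this point, the top bar's axis 28 mm below it. Held by its 14 mm thickness, the grate can pivot in the fingers about their closing line when pushed at one end
- bar_left (a point): point on the axis of the grate's top bar 100 mm to grate +y from its middle, above the middle of one window
- bar_right (a point): the same 100 mm to grate -y
- stand: drying stand, fixed: steel base 130 x 340 mm, 12 mm thick, a low rib on it, and two upright posts at stand x = 30 mm, y = 100 and -100 mm, their tops 220 mm above the counter. A clamp on each post carries a steel hook that points to stand -x. Origin under the base's centre; z up
- post_left: the post at stand +y with its hook; 14 mm square; origin at its foot on the base, axes as the stand's
- post_right: the post at stand -y with its hook; likewise
- left_hook_mid (a point): where the top bar's axis lies when seated in the left hook, were this hook at mid-setting; axes as the stand's. The hook's real height is NOT measured: it was set by hand anywhere from 15 mm below to 15 mm above, independently of the other, and is rigid. The bar rests on a flat arm, 8 mm thick and 10 mm wide (y), whose top is 4 mm below this point (plus the setting)
- right_hook_mid (a point): the same for the right hook. On both, the throat is 18 mm wide (9 mm to either side of this point in x), between the clamp at +x and the upturned tip at -x; the tip is 6 mm thick and rises 14 mm above the arm. The bar comes in from -x above the tips, with the hooks passing through the grate's windows, or from straight above, and then goes down
- holder: slotted plastic holder, fixed, 150 x 300 mm, floor 12 mm thick, with fins 55 mm high about the slots at holder x = -35 mm (the grate) and x = 40 mm (the cutting board). Origin under its centre; z up. The grate must rise 55 mm to clear the fins
- board: the white plastic cutting board, 8 x 240 x 120 mm, standing in the holder's other slot, 75 mm behind the grate; origin at the centre of its lower edge; leave it alone
- sauce_cup: small white cup, 54 mm across, 40 mm high, standing between the holder and the stand; origin under its centre; leave it alone
- water: clear water bottle, 62 mm across, 170 mm high; origin under its centre; leave it alone
- skewer_cup: open grey cup, 70 mm across, 90 mm high; origin under its centre; leave it alone
- spatula: spatula lying on the counter; leave it alone
- sauce: squeeze bottle, 56 mm across, 150 mm high; origin under its centre; leave it alone
- napkins: stack of napkins, 90 x 90 x 50 mm; origin under its centre; leave it alone

How it is judged (in metres and radians):
On the way, in this order (a step that is already met when the one before it is completed fails the run):
1. the grate is lifted clear of the holder in the fingers (z of grate in the frame of holder above 0.06 m and contact force between the fingers and grate above 1 N), for 0.1 s.
2. while still held, the top bar lies in both hooks and each hook is loaded with more than 2 N for 0.4 s (((x of bar_left in the frame of left_hook_mid between -0.0075 and 0.0075 m and y of bar_left in the frame of left_hook_mid between -0.035 and 0.035 m and z of bar_left in the frame of left_hook_mid between -0.018 and 0.018 m and x of bar_right in the frame of right_hook_mid between -0.0075 and 0.0075 m and y of bar_right in the frame of right_hook_mid between -0.035 and 0.035 m and z of bar_right in the frame of right_hook_mid between -0.018 and 0.018 m) or (x of bar_right in the frame of left_hook_mid between -0.0075 and 0.0075 m and y of bar_right in the frame of left_hook_mid between -0.035 and 0.035 m and z of bar_right in the frame of left_hook_mid between -0.018 and 0.018 m and x of bar_left in the frame of right_hook_mid between -0.0075 and 0.0075 m and y of bar_left in the frame of right_hook_mid between -0.035 and 0.035 m and z of bar_left in the frame of right_hook_mid between -0.018 and 0.018 m)) and contact force between grate and post_left above 2 N and contact force between grate and post_right above 2 N and contact force between the fingers and grate above 1 N), for 0.4 s.
At the end, for the whole second after the job is handed in: The grate hangs at rest, let go, with its top bar in the throats of both hooks (bar within 7.5 mm of the throat's middle in x, 35 mm in y, and within the hooks' height range), each hook carrying more than 0.7 N (((x of bar_left in the frame of left_hook_mid between -0.0075 and 0.0075 m and y of bar_left in the frame of left_hook_mid between -0.035 and 0.035 m and z of bar_left in the frame of left_hook_mid between -0.018 and 0.018 m and x of bar_right in the frame of right_hook_mid between -0.0075 and 0.0075 m and y of bar_right in the frame of right_hook_mid between -0.035 and 0.035 m and z of bar_right in the frame of right_hook_mid between -0.018 and 0.018 m) or (x of bar_right in the frame of left_hook_mid between -0.0075 and 0.0075 m and y of bar_right in the frame of left_hook_mid between -0.035 and 0.035 m and z of bar_right in the frame of left_hook_mid between -0.018 and 0.018 m and x of bar_left in the frame of right_hook_mid between -0.0075 and 0.0075 m and y of bar_left in the frame of right_hook_mid between -0.035 and 0.035 m and z of bar_left in the frame of right_hook_mid between -0.018 and 0.018 m)) and contact force between grate and post_left above 0.7 N and contact force between grate and post_right above 0.7 N and linear speed of grate below 0.03 m/s and angular speed of grate below 0.2 rad/s); the robot touches nothing.
It fails at once if the grate is forced: more than 15 N between it and either post with its hook (contact force between grate and post_left above 15 N or contact force between grate and post_right above 15 N).
It fails at once if a bystander is moved by more than 30 mm (distance of any of board, sauce_cup, water, skewer_cup, spatula, sauce, napkins from where it was at the start of the episode above 0.03 m).
It also fails if it takes over 70 s, if anything falls off the work surface, if the arm or the gripper's body presses on something with over 40 N, if the wrist force passes 120 N, or if a joint passes its speed limit or range.

### The arm

A 6-joint arm with a two-finger parallel gripper is mounted at the origin on the work surface. World frame = base frame: x ahead of the robot, y to its left, z up, the work surface at z = 0. Lengths are in m, angles in degrees, forces in N, time in s.
With the tool pointing down it reaches from about 0.275 to 0.875 m from the base axis. Payload 12.5 kg.
Tool frame: the origin (TCP) lies at the very end of the fingers, on their centre line; the grasp point (between the pads) lies r.grasp_offset behind it (r.grasp_offset is the distance from the TCP to the grasp point, in m); z points along the fingers, y is the direction in which the jaws open and shut (so a half turn about z gives the same grasp; the last joint's range is limited). The gripper opens to 85 mm and grips with 20 to 120 N. Pads are 22 mm wide; open, the fingers measure 114 mm over their backs; the gripper's body (76 mm by 85 mm) begins 54 mm behind the grasp point. The pads swing forward as they close: fully open they stand 13 mm farther back than shut.
Start: joints at [-68.102, 20.094, 94.641, -0, 65.266, -4.847], TCP at [0.248, -0.491, 0.231] pointing down, gripper open.
Joint ranges: [-157.81, 157.81], [-45, 120.19], [0.68, 151.7], [-89.99, 269.99], [4.06, 180], [-164.3, 164.3]. Speed limits (degrees/s): [127.2, 127.2, 159.86, 180, 180, 180].

### API

Orientations are given as a 3x3 rotation matrix whose columns are the frame's x, y, z axes.
In Python, from workcell import r, get_image, get_calibration gives the robot as it stands.
- The arm moves only by the tool jog_arm, never from a script. Its argument "increments" is a list of rows, each an object of numbers: "x", "y", "z": the shift along the tool's x, y, z in mm; "rx", "ry", "rz": the turn, a rotation vector about the tool's x, y, z in degrees; "grip": the finger opening in mm, from 0 to 85.4. A call has 1 to 8 rows; each row shifts and turns the commanded pose from where the row before left it, along the tool's axes as they then stand; what a row does not reach is not made up. A row lasts 1/10 s, in which the tool goes at most 50 mm and 8.59 degrees, less where a joint would pass 70% of its speed; a pose out of reach is approached as far as the arm can. A call with a gripper value outside its range is refused whole. The fingers move at their own pace and stop on an object; "force" is the grip in N (left out, the last holds). Time passes only in rows, so rows that do not move let the fingers close. It gives the time, the measured TCP pose, the force and the opening at its end, in the units of the state.
- r.read_state(): the state, without advancing time (a new reading comes with each control period).
- get_image(name): name is "scene" or "top"; returns the picture (400x640x3 uint8, red, green, blue); there is no depth.
- get_calibration(name): a dict with "camera_matrix" (3x3 intrinsics, pixels), "dist_coeffs" ([k1, k2, p1, p2, k3] as OpenCV has them; the pictures are not rectified), "R" (3x3) and "t" (3): a world point X has camera coordinates R X + t. Camera axes: x right, y down, z forward; pixel columns grow to the right and rows downward; lengths in m; the calibration is good to about 2 mm. A picture is of the moment at which its call begins. get_calibration takes no time and is no camera call.
- r.sign_off(): hands the job in, once; it reports no verdict.
The state is a dict: "clock": time; "joint_positions": joint angles; "qvel": joint speeds; "effort": joint torques, N m; "tool_pos": TCP position; "tcp_rot": TCP orientation; "ft_force": force on the tool from outside, world axes, zero at the start; "torque": the same for the moment, N m; "gripper_width": opening from 0.0 (shut) to 1.0 (fully open).
Only numpy, scipy, OpenCV 4.12 (cv2) and the standard library are available. Lean on these libraries where they do the work, as an engineer would, in place of code of your own. Each camera call takes 0.05 s, during which the arm holds its last target.

## Working session

There is one attempt and no reset: what is moved stays moved. The work goes in short steps, Python scripts to look and compute and a tool call to move; the robot and the scene stay as the last step left them, time stands still between calls to the robot, and variables do not carry over. Pictures are saved under pics/ and viewed, and the job is handed in when it is done.

Besides the shell and the picture viewer there is one more tool, called after "Call:" as name([rows], argument=value, ...), one row to a line, values as JSON. jog_arm: Moves the arm, as the interface text tells. Its arguments: {"type":"object","properties":{"increments":{"type":"array"},"force":{"type":"number"}},"required":["increments"]}

```bash
ls; mkdir -p pics
python3 - <<'E'
from workcell import r,get_image,get_calibration
import cv2,numpy as np
for n in("scene","top"):
    cv2.imwrite(f"pics/{n}0.png",get_image(n)[:,:,::-1]); c=get_calibration(n); print(n,c)
print(r.read_state(), r.grasp_offset)
E
```

```text
pics
scene {'camera_matrix': array([[490.33354031,   0.        , 321.49812848],
       [  0.        , 490.33354031, 198.55689408],
       [  0.        ,   0.        ,   1.        ]]), 'dist_coeffs': array([0.0239433, 0.       , 0.       , 0.       , 0.       ]), 'R': array([[ 0.69141665,  0.72244956,  0.00310736],
       [ 0.56191686, -0.53506633, -0.63083553],
       [-0.45408421,  0.43791626, -0.77591035]]), 't': array([-0.42915986, -0.28794172,  1.86587624])}
top {'camera_matrix': array([[430.60595989,   0.        , 322.03263273],
       [  0.        , 430.60595989, 195.42337356],
       [  0.        ,   0.        ,   1.        ]]), 'dist_coeffs': array([-0.0336864,  0.       ,  0.       ,  0.       ,  0.       ]), 'R': array([[-0.00347634, -0.99995914, -0.00834511],
       [-0.99054535,  0.00458785, -0.13710896],
       [ 0.13714164,  0.00778958, -0.99052082]]), 't': array([0.01451453, 0.63311866, 1.5089565 ])}
{'clock': 0.1, 'joint_positions': array([-6.81015769e+01,  2.01217847e+01,  9.46710410e+01,  9.48768446e-04,
        6.52661154e+01, -4.84631255e+00]), 'qvel': array([ 0.04199818, -0.0689404 , -0.08754396, -0.07136121, -0.13959213,
       -0.01353084]), 'effort': array([ 4.73876898e-04, -5.06834471e+01, -2.91875213e+01, -9.33880096e-05,
        2.65520881e-03,  3.62713968e-05]), 'tool_pos': array([ 0.24743779, -0.49088161,  0.23082203]), 'tcp_rot': array([[ 8.93023435e-01,  4.50010008e-01, -3.69717850e-04],
       [ 4.50010149e-01, -8.93022925e-01,  9.60101020e-04],
       [ 1.01888553e-04, -1.02376950e-03, -9.99999471e-01]]), 'ft_force': array([ 0.37136709, -0.27242119, -0.27289078]), 'torque': array([-0.00199368,  0.01900849,  0.00185455]), 'gripper_width': 0.9947551751199164} 0.0187
```

View pics/scene0.png

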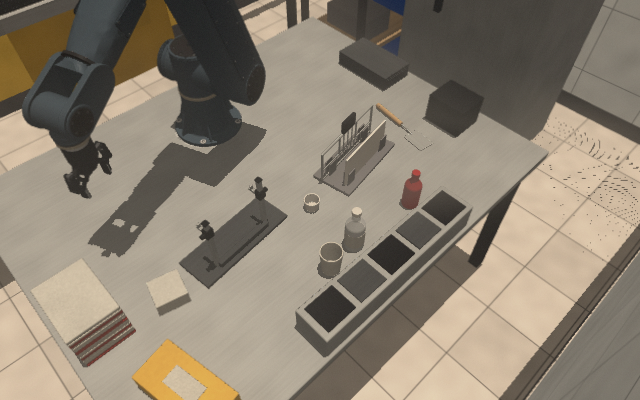

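View pics/top0.png

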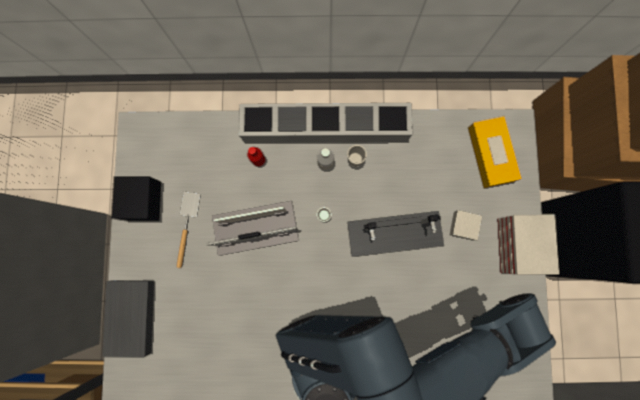

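The scene view shows the holder with grate around (350,150) and the stand around (235,240). In the top view the holder is around (255,228) and the stand around (395,233). I'll zoom in on both.

Run:
```python
import cv2,numpy as np
s=cv2.imread("pics/scene0.png");t=cv2.imread("pics/top0.png")
z=lambda im,x,y,w,h,f:cv2.resize(im[y:y+h,x:x+w],None,fx=f,fy=f,interpolation=cv2.INTER_CUBIC)
cv2.imwrite("pics/c1.png",z(s,300,95,120,100,6))
cv2.imwrite("pics/c2.png",z(s,170,165,130,95+25,5))
cv2.imwrite("pics/c3.png",z(t,200,190,110,70,7))
cv2.imwrite("pics/c4.png",z(t,340,200,110,60,7))
```

```text
(no output)
```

View pics/c1.png

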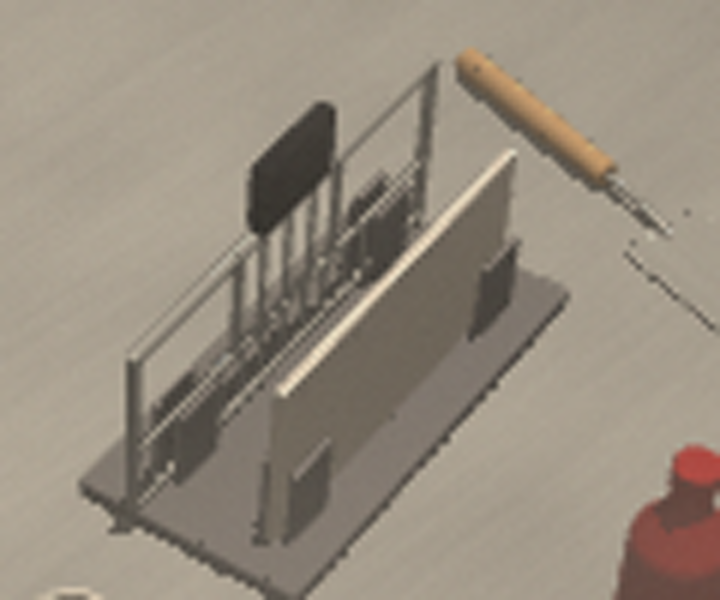

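View pics/c2.png

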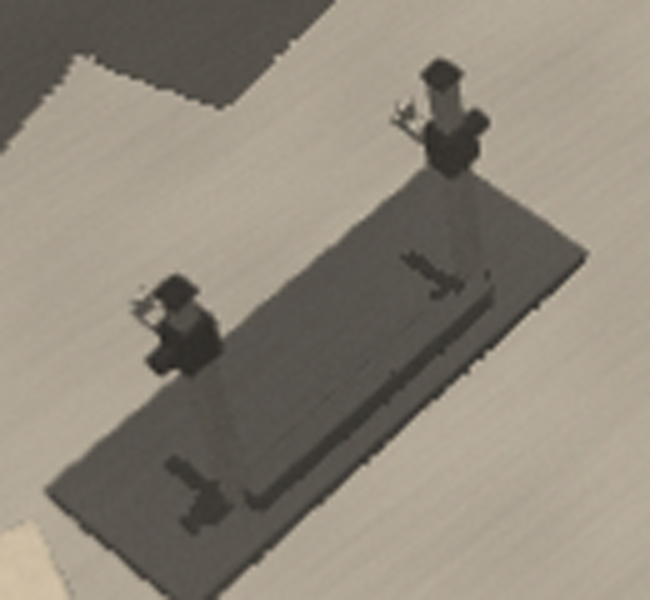

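View pics/c3.png

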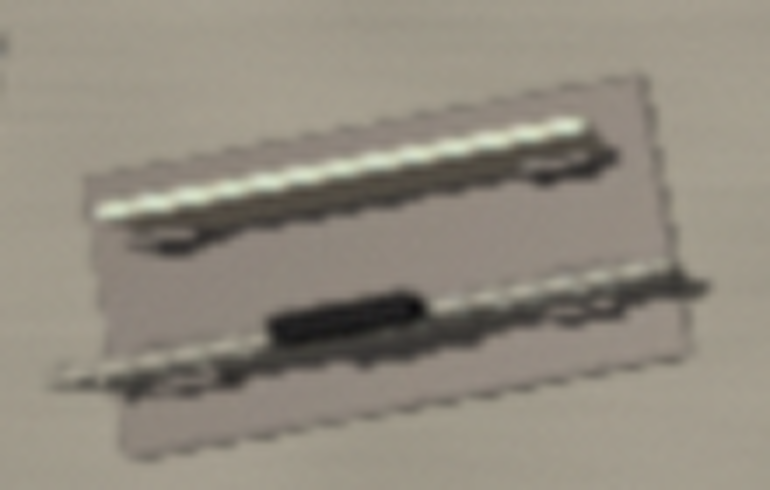

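View pics/c4.png

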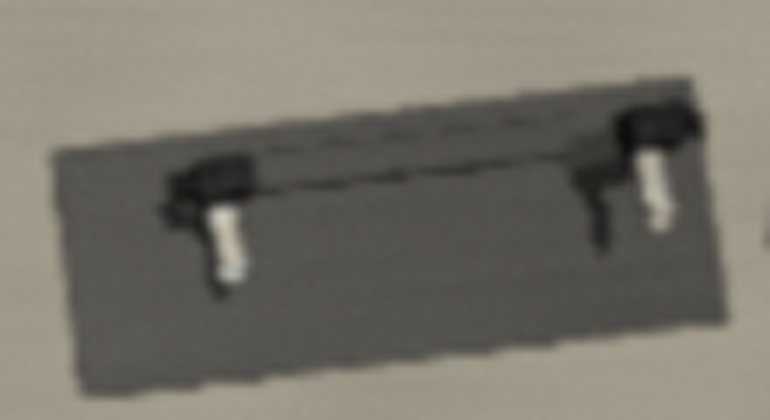

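```bash
cat > h.py <<'E'
import cv2,numpy as np
from workcell import r,get_image,get_calibration
C={n:get_calibration(n) for n in("scene","top")}
def ray(n,uv):
    c=C[n];p=cv2.undistortPoints(np.array(uv,float).reshape(-1,1,2),c["camera_matrix"],c["dist_coeffs"]).reshape(-1,2)
    d=np.c_[p,np.ones(len(p))]@c["R"]; return -c["R"].T@c["t"],d
def plane(n,uv,z):
    o,d=ray(n,uv); return o+d*((z-o[2])/d[:,2])[:,None]
def tri(us,ut):
    o1,d1=ray("scene",us);o2,d2=ray("top",ut);d1=d1[0]/np.linalg.norm(d1);d2=d2[0]/np.linalg.norm(d2)
    a,b=np.linalg.lstsq(np.c_[d1,-d2],o2-o1,rcond=None)[0];p,q=o1+a*d1,o2+b*d2
    return (p+q)/2,np.linalg.norm(p-q)
def proj(n,X):
    c=C[n];return cv2.projectPoints(np.array(X,float).reshape(-1,1,3),cv2.Rodrigues(c["R"])[0],c["t"],c["camera_matrix"],c["dist_coeffs"])[0].reshape(-1,2)
E
python3 - <<'E'
from h import *
t=cv2.imread("pics/top0.png");s=cv2.imread("pics/scene0.png")
def region(im,lo,hi,box,name):
    x,y,w,h=box;g=cv2.cvtColor(im,cv2.COLOR_BGR2GRAY)
    m=np.zeros_like(g);m[y:y+h,x:x+w]=((g>=lo)&(g<hi))[y:y+h,x:x+w]*255
    m=cv2.morphologyEx(m,cv2.MORPH_CLOSE,np.ones((5,5)))
    c=max(cv2.findContours(m,cv2.RETR_EXTERNAL,cv2.CHAIN_APPROX_NONE)[0],key=cv2.contourArea)
    return c.reshape(-1,2)
def rect(n,c,z):
    P=plane(n,c,z)[:,:2].astype(np.float32)*1000
    (cx,cy),(w,h),a=cv2.minAreaRect(P);print(n,"centre",cx,cy,"size",w,h,"ang",a)
print(t[228,395],t[250,395],t[195,395],t[230,300],t[245,250])
rect("top",region(t,0,120,(340,200,110,60),"b"),.012)
print(s[240,235],s[220,300]); rect("scene",region(s,0,120,(175,170,117,118),"b"),.012)
# holder by hue
def hm(im,box):
    x,y,w,h=box;a=im.astype(int); d=a[:,:,2]-a[:,:,1]
    return d[y:y+h,x:x+w]
print(hm(t,(205,195,100,65))[::6,::8]);
E
```

```text
[76 81 83] [79 83 86] [136 150 156] [ 91 100 104] [127 137 145]
top centre 497.07049560546875 -253.79721069335938 size 131.63804626464844 342.3555908203125 ang 6.523491382598877
[76 80 85] [147 163 174]
scene centre 467.7141418457031 -229.6053009033203 size 196.80645751953125 401.2912902832031 ang 6.51623010635376
[[ 6  6  6  6  6  8  7  5  5  6  7  7  6]
 [ 6  6  7  6  7  7  6  6  7  6  7  5  7]
 [ 5  7  7  8  7  7  6 10  9  4 10  5  6]
 [ 5  7  6  9  9  4 -8  4  5  7  3  7  6]
 [ 5  6 -9  4  6  5  6  9 11 10  9  9  6]
 [ 7  7  5  6 11  8  9  9  9  9 10  9  7]
 [ 7  7  9 10  8 11  9  9  4  4  3  2  6]
 [ 6  7 11  8  5  2  2  3  5  9  9  9  6]
 [ 5  5  3  7  6  9  7 10 10 10  6  6  7]
 [ 7  7  9  9 11  8  5  7  6  6  8  7  7]
 [ 5  6  5  6  7  7  6  5  6  6  6  7  6]]
```

Run:
```python
from h import *
a=np.radians(6.5);R=np.array([[np.cos(a),-np.sin(a)],[np.sin(a),np.cos(a)]]);c=np.array([.4971,-.2538])
def W(x,y,z): return [*(c+R@[x,y]),z]
s=cv2.imread("pics/scene0.png");t=cv2.imread("pics/top0.png")
F=6
def draw(n,im,pts,box,out):
    x,y,w,h=box;z=cv2.resize(im[y:y+h,x:x+w],None,fx=F,fy=F,interpolation=cv2.INTER_NEAREST)
    for p,col in pts:
        u=(proj(n,p)[0]-[x,y]+.5)*F; cv2.circle(z,tuple(int(v) for v in u),3,col,-1)
    cv2.imwrite(out,z)
P=[]
for sy in(1,-1):
    for dx in(-7,7):
        for dy in(-7,7): P.append((W(.03+dx/1e3,sy*.1+dy/1e3,.22),(0,0,255)))
    for z in (.15,.17,.19): P.append((W(-.01,sy*.1,z),(0,255,0)))
for sx in(-65,65):
    for sy in(-170,170): P.append((W(sx/1e3,sy/1e3,.012),(255,0,0)))
draw("scene",s,P,(170,165,125,95),"pics/d1.png");draw("top",t,P,(340,200,110,60),"pics/d2.png")
```

```text
(no output)
```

View pics/d1.png

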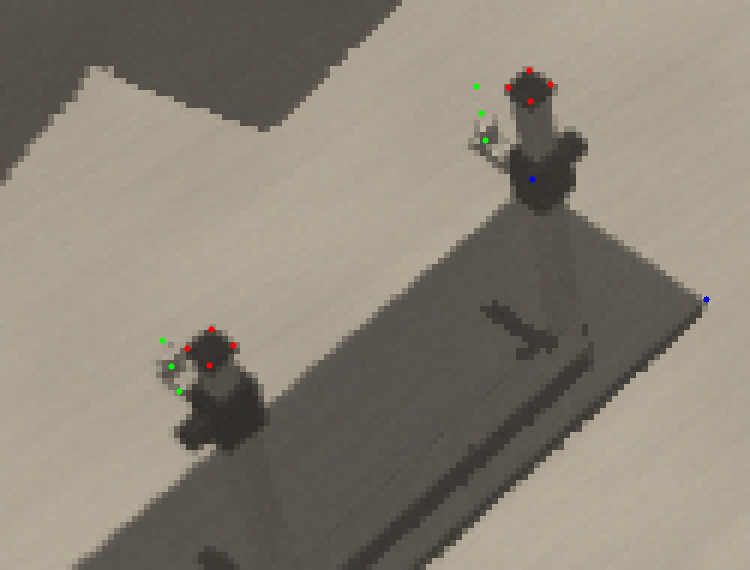

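View pics/d2.png

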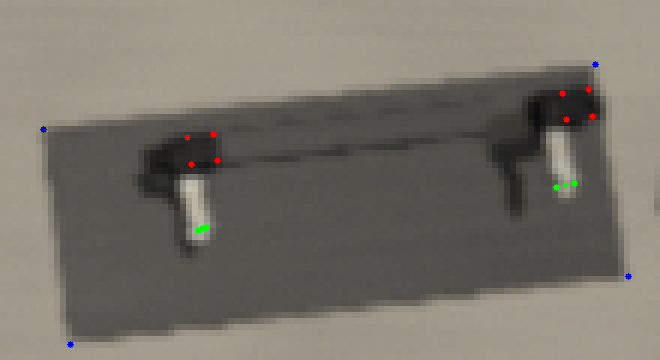

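Run:
```python
from h import *
s=cv2.imread("pics/scene0.png");t=cv2.imread("pics/top0.png")
z=lambda im,x,y,w,h,f:cv2.resize(im[y:y+h,x:x+w],None,fx=f,fy=f,interpolation=cv2.INTER_NEAREST)
A=[z(s,246,174,28,28,13),z(s,193,216,28,28,13)];B=[z(t,360,218,28,28,13),z(t,420,210,28,28,13)]
cv2.imwrite("pics/e.png",np.vstack([np.hstack(A),np.hstack(B)])[:,:])
```

```text
(no output)
```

View pics/e.png

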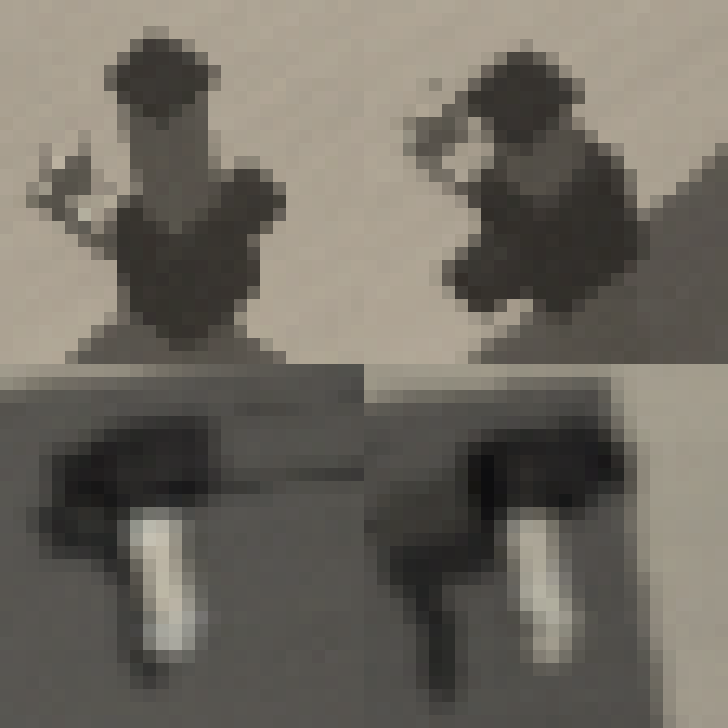

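Run:
```python
from h import *
a=np.radians(6.5);R=np.array([[np.cos(a),-np.sin(a)],[np.sin(a),np.cos(a)]]);c=np.array([.4971,-.2538])
print("top cam",ray("top",[[0,0]])[0],ray("scene",[[0,0]])[0])
for nm,uv in (("L start",(372-.5,229.2-.5)),("L end",(373,240.3)),("R start",(432.1,221.1)),("R end",(434,232.6))):
    for z in (.14,.16,.18): print(nm,z,(R.T@(plane("top",[uv],z)[0,:2]-c)*1000).round(1))
```

```text
top cam [ 4.20242427e-01 -1.44846576e-04  1.58158019e+00] [ 1.30579251 -0.66111912  1.26744237]
L start 0.14 [20.9 98.3]
L start 0.16 [ 20.  100.5]
L start 0.18 [ 19.  102.8]
L end 0.14 [-17.9  98.4]
L end 0.16 [-18.4 100.6]
L end 0.18 [-18.8 102.9]
R start 0.14 [  22.2 -106.9]
R start 0.16 [  21.2 -101.8]
R start 0.18 [ 20.2 -96.7]
R end 0.14 [ -16.7 -107.5]
R end 0.16 [ -17.1 -102.4]
R end 0.18 [-17.5 -97.3]
```

Run:
```python
from h import *
a=np.radians(6.5);R=np.array([[np.cos(a),-np.sin(a)],[np.sin(a),np.cos(a)]]);c=np.array([.4971,-.2538])
t=cv2.cvtColor(cv2.imread("pics/top0.png"),cv2.COLOR_BGR2GRAY).astype(np.float32)
s=cv2.cvtColor(cv2.imread("pics/scene0.png"),cv2.COLOR_BGR2GRAY).astype(np.float32)
def prof(n,im,sy,z,dys):
    print(n,sy,z)
    for dy in dys:
        X=np.arange(-30,32,3)/1e3
        P=[[*(c+R@[x,sy*.1+dy]),z] for x in X];u=proj(n,P).astype(np.float32)
        print(int(dy*1000),cv2.remap(im,u[None,:,0],u[None,:,1],cv2.INTER_LINEAR).ravel().astype(int))
print(np.arange(-30,32,3))
prof("top",t,1,.156,(-.006,-.003,0,.003,.006));prof("top",t,-1,.167,(-.006,-.003,0,.003,.006))
np.set_printoptions(linewidth=200)
print(s[180:196,246:262].astype(int));print(s[218:234,194:212].astype(int))
```

```text
[-30 -27 -24 -21 -18 -15 -12  -9  -6  -3   0   3   6   9  12  15  18  21
  24  27  30]
top 1 0.156
-6 [ 85  84  84  85  88 105 117 132 135 131 124 114 109 105 112 119  91  51
  31  35  43]
-3 [ 85  85  85  83  98 134 150 161 165 165 161 155 151 149 156 157 118  65
  37  37  44]
0 [ 86  84  83  80 102 148 168 170 173 176 178 177 177 181 186 181 135  73
  39  38  42]
3 [ 86  83  76  69  89 134 158 154 148 155 160 160 161 172 184 178 136  75
  39  39  41]
6 [ 85  81  68  58  66  96 121 115 103 110 111 109 114 129 146 144 110  62
  37  39  41]
top -1 0.167
-6 [ 78  80  80  80  86 101 115 128 144 139 129 127 123 119 117 114 103  66
  30  32  36]
-3 [ 78  80  80  82  95 123 141 147 162 170 165 160 154 151 152 151 138  89
  38  36  40]
0 [ 77  78  78  83  99 134 149 142 150 165 174 172 166 164 164 164 151  98
  49  38  39]
3 [ 77  78  79  81  90 116 127 114 118 139 155 157 148 144 145 146 134  88
  48  34  32]
6 [ 78  79  81  80  80  88  93  87  87  99 107 104 100  98 101 103  89  58
  31  22  23]
[[160 161 160 162 161 161 166 162  95  53  57  57  56  57  56  57]
 [161 162 161 159 163 163 1
[... 1479 characters left out ...]
 49  51  81 156 159 159]
 [162 153 125  98  90  86 105 148  86  50  52  52  50  62  86 126 159 162]
 [161 162 143  98  82  81  98 138 110  57  48  49  63  76  78  78 118 164]
 [165 158 119  82  84 111 153 157 147  76  68  62  77  79  79  74  63  96]
 [164 164 154 111 103 159 158 152 122  68  81  79  79  79  80  75  57  57]
 [167 165 160 150 112 113 162 120  61  65  80  77  79  81  78  59  54  50]
 [161 161 161 160 155 129  90  69  52  50  62  80  81  76  62  51  49  45]
 [160 161 164 164 163 160 144  72  49  50  48  54  64  63  52  48  47  47]
 [163 163 164 164 162 161 162 145  46  47  51  49  55  52  48  49  47  48]
 [164 165 163 162 162 164 165 153  62  47  48  49  48  46  47  48  46  47]]
```

Run:
```python
from h import *
a=np.radians(6.5);R=np.array([[np.cos(a),-np.sin(a)],[np.sin(a),np.cos(a)]]);c=np.array([.4971,-.2538])
for sy in (1,-1):
    for z in (.13,.14,.15,.16,.17):
        print(sy,"bottom z",z,*[proj("scene",[*(c+R@[x,sy*.1-.005]),z])[0].round(1) for x in (-.016,0,.015)])
```

```text
1 bottom z 0.13 [248.6 192.2] [252.4 194.8] [256.  197.3]
1 bottom z 0.14 [248.3 190. ] [252.  192.6] [255.6 195.1]
1 bottom z 0.15 [247.9 187.9] [251.7 190.5] [255.3 193. ]
1 bottom z 0.16 [247.5 185.7] [251.3 188.3] [255.  190.8]
1 bottom z 0.17 [247.1 183.5] [251.  186.1] [254.6 188.6]
-1 bottom z 0.13 [198. 234.] [201.8 237. ] [205.4 239.8]
-1 bottom z 0.14 [197.3 231.9] [201.2 234.9] [204.8 237.8]
-1 bottom z 0.15 [196.6 229.8] [200.5 232.8] [204.1 235.7]
-1 bottom z 0.16 [195.9 227.7] [199.8 230.8] [203.5 233.6]
-1 bottom z 0.17 [195.2 225.6] [199.1 228.6] [202.8 231.5]
```

Run:
```python
from h import *
t=cv2.imread("pics/top0.png");g=cv2.cvtColor(t,cv2.COLOR_BGR2GRAY)
m=np.zeros_like(g);m[225:245,232:266]=(g[225:245,232:266]<55)*255
c=max(cv2.findContours(m,0,1)[0],key=cv2.contourArea);print(cv2.minAreaRect(c))
P=plane("top",c.reshape(-1,2),.186)[:,:2].astype(np.float32)*1000;print(cv2.minAreaRect(P))
np.set_printoptions(linewidth=250);print(g[228:244,230:266])
k=lambda x,y:(x/7+200-.5,y/7+190-.5)
H=plane("top",[k(85,178),k(645,75),k(690,355),k(130,458)],.012);print(H.mean(0),H, np.degrees(np.arctan2(-(H[1]-H[0])[0],(H[0]-H[1])[1])))
cor=[np.linalg.norm(H[i]-H[(i+1)%4]) for i in range(4)];print(cor)
B=plane("top",[k(55,380),k(690,270)],.140);print(B,B.mean(0),np.linalg.norm(B[0]-B[1]))
s=cv2.imread("pics/scene0.png");
q=lambda x,y:(x/6+300-.5,y/6+95-.5)
print("bar ends tri",tri(q(133,360),k(690,268)),tri(q(437,65),k(55,382)))
print("grip mid tri approx", tri(q(293,168),k(347,318)))
```

```text
((249.4359893798828, 235.64797973632812), (4.829906940460205, 21.376813888549805), 79.69515228271484)
((483.04534912109375, 246.39349365234375), (15.66116714477539, 69.17352294921875), 10.123350143432617)
[[135 136 135 134 135 133 134 135 135 136 137 135 136 135 136 137 136 137 137 137 137 137 138 138 138 137 137 138 139 139 139 140 139 138 139 138]
 [133 133 135 135 135 134 135 134 135 136 136 136 136 135 136 137 138 137 137 138 138 137 137 138 138 137 138 138 138 138 139 138 138 137 138 138]
 [134 136 135 134 136 135 137 135 137 136 136 136 136 136 136 136 136 137 137 137 137 137 137 139 137 136 130 128 130 134 137 138 138 137 137 139]
 [135 134 134 136 135 134 136 135 136 136 137 135 136 137 136 136 137 137 137 136 134 129 126 125 121 112  98  93 101 112 128 135 136 136 140 139]
 [136 134 135 136 135 134 135 136 136 136 137 135 136 137 134 128 126 125 122 121 112  97  85  78  66  62  51  47  52  66  98 126 140 147 150 149]
 [134 135 136 135 134 135 136 136 136 132 127 123 124 122 113  96  84  77  71  66  59  50  44  38  32  33  34  33  24  25  64 118 155 164 162 150]
 [136 136 134
[... 1491 characters left out ...]
] [[0.56710498 0.41795028 0.012     ]
 [0.62029031 0.12400901 0.012     ]
 [0.47377208 0.09977598 0.012     ]
 [0.42139618 0.39007741 0.012     ]] -10.256057023865202
[np.float64(0.29871415541192564), np.float64(0.1485086874004097), np.float64(0.29498839387787623), np.float64(0.1483507688057306)]
[[0.45830777 0.39533609 0.14      ]
 [0.5098834  0.09178206 0.14      ]] [0.48409558 0.24355908 0.14      ] 0.30790435811924904
bar ends tri (array([0.5138431 , 0.09555687, 0.14199233]), np.float64(0.00995781254808446)) (array([0.45897318, 0.39885472, 0.13368052]), np.float64(0.0045341499709703244))
grip mid tri approx (array([0.48628485, 0.25147092, 0.163578  ]), np.float64(0.00039292624063993207))
```

Measured, with the grip at about (0.4855, 0.249), yaw 10.2° and its middle at z≈0.164, which matches the expected 12+152 mm. The stand origin is (0.497, -0.254), yaw 6.5°, and the projected post tops match both views. From the pictures, the left hook seat is at about 0.153 and the right at about 0.172. First I turn the tool, then travel.

Call:
jog_arm([
  {"rz": -8.2,"z": -8,"grip": 85},
  {"rz": -8.2,"z": -8},
  {"rz": -8.2,"z": -8},
  {"rz": -8.2,"z": -8},
  {"rz": -8.2,"z": -8},
  {"rz": -8.2,"z": -8},
  {"rz": -8.2,"z": -6},
  {"rz": -8.0,"z": -6},
])

```text
invalid input at $.increments[0]: expected keys x, y, z, rx, ry, rz, grip
```

Call:
jog_arm([
  {"rz": -8.0},
  {"x": 20,"y": 10},
  {"x": 35,"y": 18},
  {"x": 35,"y": 18},
  {"x": 35,"y": 18},
  {"x": 35,"y": 18},
  {"x": 35,"y": 18},
  {"x": 35,"y": 18},
])

```text
invalid input at $.increments[0]: expected keys x, y, z, rx, ry, rz, grip
```

Call:
jog_arm([
  {"x": 35,"y": 18},
  {"x": 35,"y": 18},
  {"x": 35,"y": 18},
  {"x": 35,"y": 18},
  {"x": 35,"y": 18},
  {"x": 35,"y": 18},
  {"x": 35,"y": 18},
  {"x": 35,"y": 18},
])

```text
invalid input at $.increments[0]: expected keys x, y, z, rx, ry, rz, grip
```

All keys are required.

Call:
jog_arm([
  {"x": 0,"y": 0,"z": -8,"rx": 0,"ry": 0,"rz": -8.2,"grip": 85},
  {"x": 0,"y": 0,"z": -8,"rx": 0,"ry": 0,"rz": -8.2,"grip": 85},
  {"x": 0,"y": 0,"z": -8,"rx": 0,"ry": 0,"rz": -8.2,"grip": 85},
  {"x": 0,"y": 0,"z": -8,"rx": 0,"ry": 0,"rz": -8.2,"grip": 85},
  {"x": 0,"y": 0,"z": -8,"rx": 0,"ry": 0,"rz": -8.2,"grip": 85},
  {"x": 0,"y": 0,"z": -8,"rx": 0,"ry": 0,"rz": -8.2,"grip": 85},
  {"x": 0,"y": 0,"z": -6,"rx": 0,"ry": 0,"rz": -8.2,"grip": 85},
  {"x": 0,"y": 0,"z": -6,"rx": 0,"ry": 0,"rz": -8,"grip": 85},
])

```text
clock: 0.9
tool_pos: [0.2475, -0.491, 0.2912]
tcp_rot: [[-0.043, 0.999, -0.0], [0.999, 0.043, 0.001], [0.001, -0.0, -1.0]]
ft_force: [-0.3, 0.9, 0.6]
gripper_width: 1.0
```

Call:
jog_arm([
  {"x": 0,"y": 0,"z": 0,"rx": 0,"ry": 0,"rz": -8,"grip": 85},
  {"x": 20,"y": 10,"z": 0,"rx": 0,"ry": 0,"rz": 0,"grip": 85},
  {"x": 35,"y": 18,"z": 0,"rx": 0,"ry": 0,"rz": 0,"grip": 85},
  {"x": 35,"y": 18,"z": 0,"rx": 0,"ry": 0,"rz": 0,"grip": 85},
  {"x": 35,"y": 18,"z": 0,"rx": 0,"ry": 0,"rz": 0,"grip": 85},
  {"x": 35,"y": 18,"z": 0,"rx": 0,"ry": 0,"rz": 0,"grip": 85},
  {"x": 35,"y": 18,"z": 0,"rx": 0,"ry": 0,"rz": 0,"grip": 85},
  {"x": 35,"y": 18,"z": 0,"rx": 0,"ry": 0,"rz": 0,"grip": 85},
])

```text
clock: 1.7
tool_pos: [0.3232, -0.2423, 0.2911]
tcp_rot: [[-0.176, 0.984, -0.0], [0.984, 0.176, 0.0], [0.0, -0.0, -1.0]]
ft_force: [1.9, -0.4, -0.6]
gripper_width: 0.997
```

Call:
jog_arm([
  {"x": 35,"y": 18,"z": 0,"rx": 0,"ry": 0,"rz": 0,"grip": 85},
  {"x": 35,"y": 18,"z": 0,"rx": 0,"ry": 0,"rz": 0,"grip": 85},
  {"x": 35,"y": 18,"z": 0,"rx": 0,"ry": 0,"rz": 0,"grip": 85},
  {"x": 35,"y": 18,"z": 0,"rx": 0,"ry": 0,"rz": 0,"grip": 85},
  {"x": 35,"y": 18,"z": 0,"rx": 0,"ry": 0,"rz": 0,"grip": 85},
  {"x": 35,"y": 18,"z": 0,"rx": 0,"ry": 0,"rz": 0,"grip": 85},
  {"x": 35,"y": 18,"z": 0,"rx": 0,"ry": 0,"rz": 0,"grip": 85},
  {"x": 35,"y": 18,"z": 0,"rx": 0,"ry": 0,"rz": 0,"grip": 85},
])

```text
clock: 2.5
tool_pos: [0.4156, 0.0588, 0.2912]
tcp_rot: [[-0.176, 0.984, -0.0], [0.984, 0.176, -0.0], [-0.0, -0.0, -1.0]]
ft_force: [0.4, -0.7, 0.1]
gripper_width: 0.994
```

```bash
cat >> h.py <<'E'
np.set_printoptions(precision=4,suppress=True)
def togo(target,yaw):
    "remaining shift in tool axes (mm) and yaw turn (deg) of tool y toward yaw"
    s=r.read_state();Rt=s["tcp_rot"];print("clk",s["clock"],"tcp",s["tool_pos"],"ft",s["ft_force"],"tq",s["torque"],"w",s["gripper_width"])
    print("shift",(Rt.T@(np.array(target)-s["tool_pos"])*1000).round(1),"yaw now",np.degrees(np.arctan2(Rt[1,1],Rt[0,1])).round(2),"rz",-(yaw-np.degrees(np.arctan2(Rt[1,1],Rt[0,1]))).round(2), "zaxis",Rt[:,2])
E
python3 -c "
from h import *
togo([.4855,.249,.148],10.2)"
```

```text
clk 2.5 tcp [0.4156 0.0588 0.2912] ft [ 0.355  -0.6886  0.0971] tq [-0.0408 -0.0584  0.0067] w 0.993621036575505
shift [174.9 102.3 143.2] yaw now 10.16 rz -0.04 zaxis [-0. -0. -1.]
```

Call:
jog_arm([
  {"x": 35,"y": 20.5,"z": 0,"rx": 0,"ry": 0,"rz": 0,"grip": 85},
  {"x": 35,"y": 20.5,"z": 0,"rx": 0,"ry": 0,"rz": 0,"grip": 85},
  {"x": 35,"y": 20.5,"z": 0,"rx": 0,"ry": 0,"rz": 0,"grip": 85},
  {"x": 35,"y": 20.5,"z": 0,"rx": 0,"ry": 0,"rz": 0,"grip": 85},
  {"x": 35,"y": 20.5,"z": 0,"rx": 0,"ry": 0,"rz": 0,"grip": 85},
  {"x": 0,"y": 0,"z": 20,"rx": 0,"ry": 0,"rz": 0,"grip": 85},
  {"x": 0,"y": 0,"z": 30,"rx": 0,"ry": 0,"rz": 0,"grip": 85},
])

```text
clock: 3.2
tool_pos: [0.4862, 0.2487, 0.2413]
tcp_rot: [[-0.178, 0.984, 0.002], [0.984, 0.178, 0.001], [0.0, 0.002, -1.0]]
ft_force: [0.1, -0.7, -0.5]
gripper_width: 0.994
```

```bash
python3 -c "
from h import *
a=get_image('scene');b=get_image('top')
f=lambda im,x,y,w,h:cv2.resize(im[y:y+h,x:x+w,::-1],None,fx=4,fy=4,interpolation=cv2.INTER_CUBIC)
cv2.imwrite('pics/g1.png',np.hstack([f(a,290,80,100,120),f(b,205,190,100,120)]))
togo([.4855,.249,.148],10.2)"
```

```text
clk 3.3 tcp [0.4839 0.2469 0.2378] ft [-0.453   0.147   0.1813] tq [0.0142 0.0261 0.0454] w 0.9976290186997628
shift [ 1.9  2.5 89.7] yaw now 10.17 rz -0.03 zaxis [-0.0063 -0.0026 -1.    ]
```

View pics/g1.png

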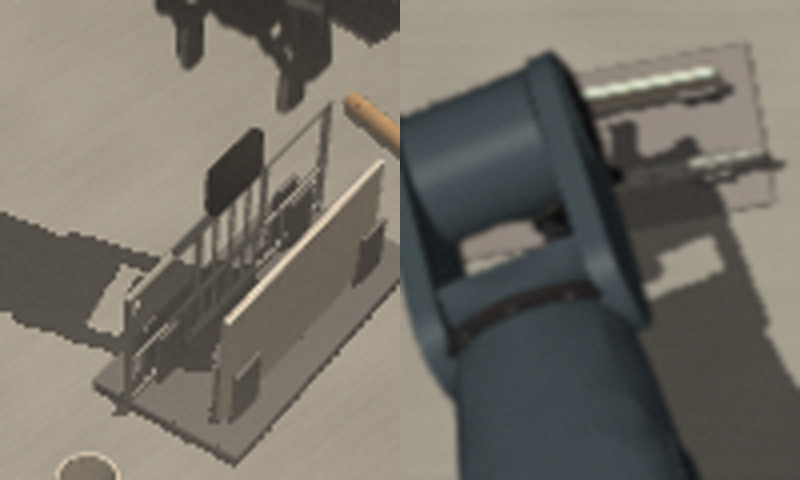

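The fingers straddle the grip (scene crop fingertips at (190,65) and (290,105), grip at (235,170)). I descend and close gently.

Call:
jog_arm([
  {"x": 0,"y": 0,"z": 25,"rx": 0,"ry": 0,"rz": 0,"grip": 85},
  {"x": 0,"y": 0,"z": 25,"rx": 0,"ry": 0,"rz": 0,"grip": 85},
  {"x": 0,"y": 0,"z": 20,"rx": 0,"ry": 0,"rz": 0,"grip": 85},
  {"x": 0,"y": 0,"z": 15,"rx": 0,"ry": 0,"rz": 0,"grip": 85},
  {"x": 0,"y": 0,"z": 8,"rx": 0,"ry": 0,"rz": 0,"grip": 85},
  {"x": 0,"y": 0,"z": 0,"rx": 0,"ry": 0,"rz": 0,"grip": 85},
  {"x": 0,"y": 0,"z": 0,"rx": 0,"ry": 0,"rz": 0,"grip": 60},
], force=30)

```text
clock: 4.0
tool_pos: [0.4862, 0.2475, 0.1494]
tcp_rot: [[-0.176, 0.984, 0.001], [0.984, 0.176, 0.0], [0.0, 0.001, -1.0]]
ft_force: [-0.3, -0.0, -0.6]
gripper_width: 0.858
```

Call:
jog_arm([
  {"x": 0,"y": 0,"z": 0,"rx": 0,"ry": 0,"rz": 0,"grip": 50},
  {"x": 0,"y": 0,"z": 0,"rx": 0,"ry": 0,"rz": 0,"grip": 40},
  {"x": 0,"y": 0,"z": 0,"rx": 0,"ry": 0,"rz": 0,"grip": 30},
  {"x": 0,"y": 0,"z": 0,"rx": 0,"ry": 0,"rz": 0,"grip": 22},
  {"x": 0,"y": 0,"z": 0,"rx": 0,"ry": 0,"rz": 0,"grip": 16},
  {"x": 0,"y": 0,"z": 0,"rx": 0,"ry": 0,"rz": 0,"grip": 10},
  {"x": 0,"y": 0,"z": 0,"rx": 0,"ry": 0,"rz": 0,"grip": 5},
  {"x": 0,"y": 0,"z": 0,"rx": 0,"ry": 0,"rz": 0,"grip": 5},
], force=30)

```text
clock: 4.8
tool_pos: [0.4856, 0.2474, 0.1484]
tcp_rot: [[-0.176, 0.984, -0.0], [0.984, 0.176, -0.0], [-0.0, -0.0, -1.0]]
ft_force: [-2.1, 0.2, 3.4]
gripper_width: 0.16
```

```bash
python3 -c "
from h import *
togo([.4855,.249,.148],10.2)"
```

```text
clk 4.8 tcp [0.4856 0.2474 0.1484] ft [-2.1009  0.2359  3.4462] tq [-0.1218  0.5237  0.1354] w 0.16049939706747646
shift [1.6 0.2 0.4] yaw now 10.16 rz -0.04 zaxis [-0.0002 -0.0001 -1.    ]
```

Call:
jog_arm([
  {"x": 0,"y": 0,"z": 0,"rx": 0,"ry": 0,"rz": 0,"grip": 5},
  {"x": 0,"y": 0,"z": -5,"rx": 0,"ry": 0,"rz": 0,"grip": 5},
  {"x": 0,"y": 0,"z": -10,"rx": 0,"ry": 0,"rz": 0,"grip": 5},
  {"x": 0,"y": 0,"z": -15,"rx": 0,"ry": 0,"rz": 0,"grip": 5},
  {"x": 0,"y": 0,"z": -20,"rx": 0,"ry": 0,"rz": 0,"grip": 5},
  {"x": 0,"y": 0,"z": -20,"rx": 0,"ry": 0,"rz": 0,"grip": 5},
  {"x": 0,"y": 0,"z": -20,"rx": 0,"ry": 0,"rz": 0,"grip": 5},
  {"x": 0,"y": 0,"z": -20,"rx": 0,"ry": 0,"rz": 0,"grip": 5},
], force=40)

```text
clock: 5.6
tool_pos: [0.4856, 0.2473, 0.2596]
tcp_rot: [[-0.176, 0.984, 0.0], [0.984, 0.176, 0.0], [0.0, 0.0, -1.0]]
ft_force: [0.2, 0.9, -3.6]
gripper_width: 0.156
```

Call:
jog_arm([
  {"x": 0,"y": 0,"z": -20,"rx": 0,"ry": 0,"rz": 0,"grip": 5},
  {"x": 0,"y": 0,"z": -15,"rx": 0,"ry": 0,"rz": 0,"grip": 5},
  {"x": 0,"y": 0,"z": -5,"rx": 0,"ry": 0,"rz": 0,"grip": 5},
  {"x": 0,"y": 0,"z": 0,"rx": 0,"ry": 0,"rz": 0,"grip": 5},
  {"x": 0,"y": 0,"z": 0,"rx": 0,"ry": 0,"rz": 0,"grip": 5},
])

```text
clock: 6.1
tool_pos: [0.4854, 0.2472, 0.2975]
tcp_rot: [[-0.176, 0.984, -0.001], [0.984, 0.176, -0.0], [-0.0, -0.001, -1.0]]
ft_force: [0.4, -0.2, -3.5]
gripper_width: 0.153
```

```bash
python3 -c "
from h import *
a=get_image('scene');b=get_image('top')
cv2.imwrite('pics/s2.png',a[:,:,::-1]);cv2.imwrite('pics/t2.png',b[:,:,::-1])
f=lambda im,x,y,w,h:cv2.resize(im[y:y+h,x:x+w,::-1],None,fx=4,fy=4,interpolation=cv2.INTER_CUBIC)
cv2.imwrite('pics/g2.png',np.hstack([f(a,290,60,110,140),f(b,195,180,90,140)]))
togo([.4855,.249,.298],10.2)"
```

```text
clk 6.2 tcp [0.4854 0.2472 0.2974] ft [ 0.0526  0.3181 -3.8284] tq [-0.0472  0.042   0.0632] w 0.1585436585587487
shift [ 1.7  0.5 -0.6] yaw now 10.14 rz -0.06 zaxis [-0.0015 -0.0006 -1.    ]
```

View pics/g2.png

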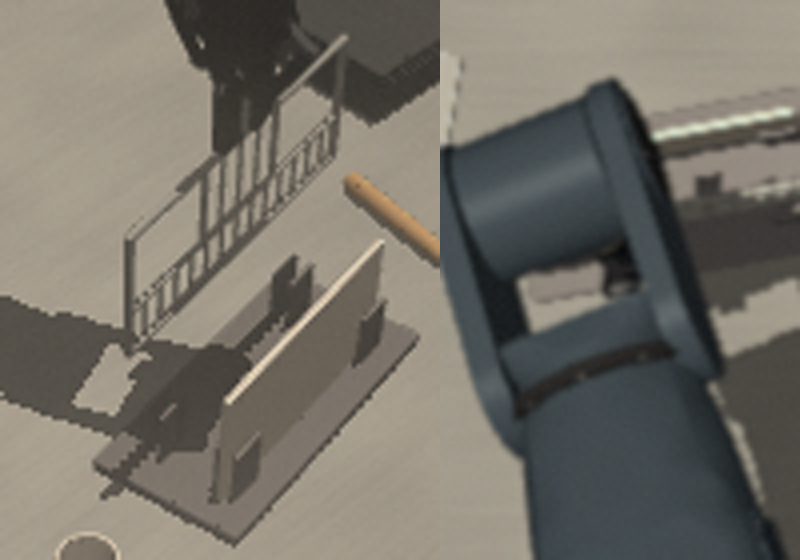

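```bash
python3 -c "
from h import *
s=cv2.cvtColor(cv2.imread('pics/s2.png'),cv2.COLOR_BGR2GRAY)
E=np.array([(127,238),(345,38)])/4+[290,60]-.5
for z in (.28,.285,.29,.295):
  P=plane('scene',E,z);print(z,P.round(4)[:,:2].ravel(),np.linalg.norm(P[0]-P[1]),P.mean(0),np.degrees(np.arctan2(-(P[1]-P[0])[0],(P[1]-P[0])[1])))
B=[[.4854-(-.176)*0+sg*.15*-.176,.2472+sg*.15*.984,.2895] for sg in (1,-1)]
print(B,proj('scene',B),E)
"
```

```text
0.28 [0.5061 0.1075 0.4534 0.4067] 0.30384633834004393 [0.4797 0.2571 0.28  ] 9.993312978537467
0.285 [0.5101 0.1036 0.4577 0.4013] 0.3023077860829913 [0.4839 0.2524 0.285 ] 9.99331297853745
0.29 [0.5142 0.0997 0.462  0.3959] 0.3007692338259386 [0.4881 0.2478 0.29  ] 9.993312978537453
0.295 [0.5182 0.0958 0.4663 0.3905] 0.2992306815688861 [0.4923 0.2431 0.295 ] 9.993312978537475
[[0.459, 0.3948, 0.2895], [0.5118, 0.09960000000000002, 0.2895]] [[374.8346  68.8611]
 [320.6748 118.744 ]] [[321.25 119.  ]
 [375.75  69.  ]]
```

Call:
jog_arm([
  {"x": -4,"y": -9,"z": 0,"rx": 0,"ry": 0,"rz": 0,"grip": 5},
  {"x": -9,"y": -19,"z": 0,"rx": 0,"ry": 0,"rz": 0,"grip": 5},
  {"x": -12,"y": -23,"z": 0,"rx": 0,"ry": 0,"rz": 0,"grip": 5},
  {"x": -18,"y": -21,"z": 0,"rx": 0,"ry": 0,"rz": 0,"grip": 5},
  {"x": -25,"y": -12,"z": 0,"rx": 0,"ry": 0,"rz": 0,"grip": 5},
  {"x": -28,"y": -5,"z": 0,"rx": 0,"ry": 0,"rz": 0,"grip": 5},
  {"x": -30,"y": -5,"z": 0,"rx": 0,"ry": 0,"rz": 0,"grip": 5},
  {"x": -30,"y": -5,"z": 0,"rx": 0,"ry": 0,"rz": 0,"grip": 5},
])

```text
clock: 7.0
tool_pos: [0.4148, 0.0752, 0.2981]
tcp_rot: [[-0.177, 0.984, -0.0], [0.984, 0.177, -0.0], [-0.0, -0.0, -1.0]]
ft_force: [1.4, -0.1, -3.3]
gripper_width: 0.158
```

Call:
jog_arm([
  {"x": -30,"y": -5,"z": 0,"rx": 0,"ry": 0,"rz": 0,"grip": 5},
  {"x": -30,"y": -5,"z": 0,"rx": 0,"ry": 0,"rz": 0,"grip": 5},
  {"x": -30,"y": -5,"z": 0,"rx": 0,"ry": 0,"rz": 0,"grip": 5},
  {"x": -30,"y": -5,"z": 0,"rx": 0,"ry": 0,"rz": 0,"grip": 5},
  {"x": -30,"y": -5,"z": 0,"rx": 0,"ry": 0,"rz": 0,"grip": 5},
  {"x": -30,"y": -5,"z": 0,"rx": 0,"ry": 0,"rz": 0,"grip": 5},
  {"x": -30,"y": -5,"z": 0,"rx": 0,"ry": 0,"rz": 0,"grip": 5},
  {"x": -30,"y": -5,"z": 0,"rx": 0,"ry": 0,"rz": 0,"grip": 5},
])

```text
clock: 7.8
tool_pos: [0.4177, -0.168, 0.2981]
tcp_rot: [[-0.176, 0.984, -0.0], [0.984, 0.176, 0.0], [0.0, -0.0, -1.0]]
ft_force: [0.4, -0.2, -3.2]
gripper_width: 0.158
```

```bash
python3 -c "
from h import *
togo([.425,-.2605,.235],6.5)"
```

```text
clk 7.8 tcp [ 0.4177 -0.168   0.2981] ft [ 0.4187 -0.2084 -3.2406] tq [ 0.0366 -0.0264  0.0317] w 0.1581447659570676
shift [-92.4  -9.1  63. ] yaw now 10.14 rz 3.64 zaxis [-0.0003  0.0002 -1.    ]
```

Call:
jog_arm([
  {"x": -25,"y": -2,"z": 0,"rx": 0,"ry": 0,"rz": 0,"grip": 5},
  {"x": -25,"y": -2,"z": 0,"rx": 0,"ry": 0,"rz": 0,"grip": 5},
  {"x": -20,"y": -2,"z": 5,"rx": 0,"ry": 0,"rz": 0,"grip": 5},
  {"x": -15,"y": -2,"z": 10,"rx": 0,"ry": 0,"rz": 0,"grip": 5},
  {"x": -7,"y": -1,"z": 13,"rx": 0,"ry": 0,"rz": 1.8,"grip": 5},
  {"x": 0,"y": 0,"z": 15,"rx": 0,"ry": 0,"rz": 1.84,"grip": 5},
  {"x": 0,"y": 0,"z": 12,"rx": 0,"ry": -2.5,"rz": 0,"grip": 5},
  {"x": 0,"y": 0,"z": 8,"rx": 0,"ry": -2.5,"rz": 0,"grip": 5},
])

```text
clock: 8.6
tool_pos: [0.4252, -0.2587, 0.2333]
tcp_rot: [[-0.111, 0.994, 0.008], [0.99, 0.112, -0.086], [-0.087, -0.002, -0.996]]
ft_force: [-0.5, 0.6, -2.8]
gripper_width: 0.156
```

Call:
jog_arm([
  {"x": 0,"y": 0,"z": 0,"rx": 0,"ry": 0,"rz": 0,"grip": 5},
  {"x": 0,"y": 0,"z": 0,"rx": 0,"ry": 0,"rz": 0,"grip": 5},
])

```text
clock: 8.8
tool_pos: [0.4259, -0.2588, 0.2351]
tcp_rot: [[-0.113, 0.994, 0.009], [0.99, 0.113, -0.085], [-0.086, -0.0, -0.996]]
ft_force: [-0.6, -0.5, -2.9]
gripper_width: 0.158
```

```bash
python3 -c "
from h import *
a=get_image('scene');b=get_image('top')
cv2.imwrite('pics/s3.png',a[:,:,::-1]);cv2.imwrite('pics/t3.png',b[:,:,::-1])
f=lambda im,x,y,w,h:cv2.resize(im[y:y+h,x:x+w,::-1],None,fx=5,fy=5,interpolation=cv2.INTER_CUBIC)
cv2.imwrite('pics/g3.png',f(a,150,140,150,120))
cv2.imwrite('pics/g4.png',f(b,335,190,120,80))
togo([.4474,-.2595,.235],6.5)"
```

```text
clk 8.9 tcp [ 0.4262 -0.2594  0.2356] ft [-0.9417  0.5297 -3.948 ] tq [ 0.1121 -0.0707 -0.0331] w 0.1574952341142645
shift [-2.4 21.1  0.8] yaw now 6.48 rz -0.02 zaxis [ 0.0103 -0.086  -0.9962]
```

View pics/g3.png

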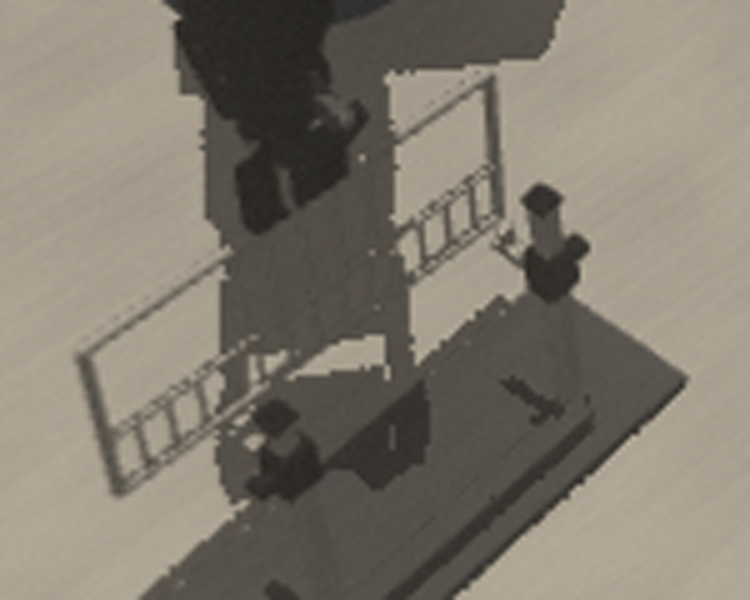

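View pics/g4.png

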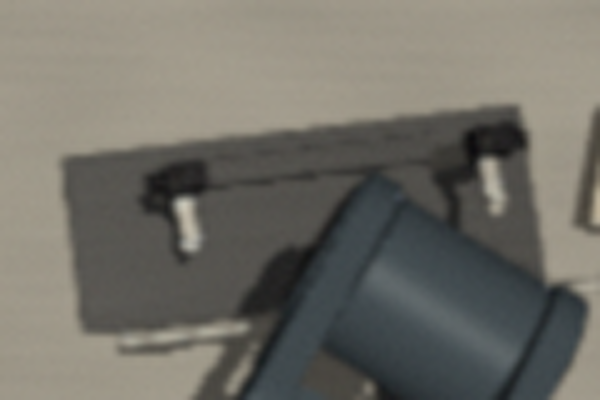

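```bash
cat >> h.py <<'E'
a_=np.radians(6.5);RS=np.array([[np.cos(a_),-np.sin(a_),0],[np.sin(a_),np.cos(a_),0],[0,0,1]]);CS=np.array([.4971,-.2538,0])
def bar(sh=.0015,dz=.012):
    s=r.read_state();Rt=s["tcp_rot"];p=s["tool_pos"]
    P={k:p+Rt@[v+sh,0,dz] for k,v in (("Lend",.15),("L",.1),("R",-.1),("Rend",-.15))}
    for k in("L","R"):print("bar",k,"in stand",(RS.T@(P[k]-CS)*1000).round(1))
    return P
E
python3 -c "
from h import *
P=bar()
for k in('Lend','Rend'):print(k,P[k],proj('scene',P[k]),proj('scene',P[k]+[0,0,.004]),proj('top',P[k]))
k=lambda x,y:(x/5+335-.5,y/5+190-.5)
print(k(120,345),k(248,327))
g=cv2.cvtColor(cv2.imread('pics/s3.png'),cv2.COLOR_BGR2GRAY);print(g[205:216,162:172]);print(g[150:160,244:254])
"
```

```text
bar L in stand [-71.1 102.5 214.9]
bar R in stand [-71.1 -96.7 232.2]
Lend [ 0.4092 -0.1105  0.2105] [[246.1742 154.5562]] [[246.018  153.6175]] [[360.6953 258.3683]]
Rend [ 0.443  -0.4075  0.2365] [[164.343  209.7986]] [[163.9709 208.8712]] [[456.7704 246.9492]]
(358.5, 258.5) (384.1, 254.9)
[[160 161 160 159 160 162 161 156 150 162]
 [161 161 160 163 166 164 159 153 158 153]
 [160 162 165 162 154 148 161 159 138 115]
 [163 166 164 159 154 157 153 129 117 131]
 [164 162 158 156 161 143 118 102 134 160]
 [162 161 151 134 129 113 113 144 160 162]
 [163 162 147 113  89  98 134 161 162 161]
 [163 163 148 110  86  84 120 162 163 162]
 [162 162 161 137  85  82 108 149 162 163]
 [164 164 164 144  96  84  98 136 163 161]
 [164 163 163 148 109  87  93 130 163 163]]
[[ 78  78  77  80  80  80  80  77  80  78]
 [ 77  79  78  80  79  80  79  79  79  79]
 [ 79  77  78  79  80  85 155 156 157 157]
 [156 156 156 148 145 156 157 158 159 159]
 [158 128 162 153 139 159 160 159 158 158]
 [151 155 143 120  87 137 158 160 159 159]
 [153 133 107  77  85 135 158 158 158 156]
 [122  87  88  78  86 136 160 157 156 158]
 [117 155 132  78  83 122 156 156 158 158]
 [157 158 135  78  79 115 159 159 158 159]]
```

Call:
jog_arm([
  {"x": -1,"y": 0,"z": 8,"rx": 0,"ry": 0,"rz": 0,"grip": 5},
  {"x": -1,"y": 0,"z": 9,"rx": 0,"ry": 0,"rz": 0,"grip": 5},
  {"x": -1,"y": 0,"z": 8,"rx": 0,"ry": 0,"rz": 0,"grip": 5},
  {"x": 0,"y": 8,"z": 0,"rx": 0,"ry": 0,"rz": 0,"grip": 5},
  {"x": 0,"y": 12,"z": 0,"rx": 0,"ry": 0,"rz": 0,"grip": 5},
  {"x": 0,"y": 12,"z": 0,"rx": 0,"ry": 0,"rz": 0,"grip": 5},
  {"x": 0,"y": 6,"z": 0,"rx": 0,"ry": 0,"rz": 0,"grip": 5},
  {"x": 0,"y": 0,"z": 0,"rx": 0,"ry": 0,"rz": 0,"grip": 5},
])

```text
clock: 9.7
tool_pos: [0.4653, -0.26, 0.2107]
tcp_rot: [[-0.114, 0.993, 0.01], [0.99, 0.114, -0.087], [-0.087, 0.0, -0.996]]
ft_force: [-0.1, 0.8, -3.2]
gripper_width: 0.158
```

```bash
python3 -c "
from h import *
a=get_image('scene');b=get_image('top')
cv2.imwrite('pics/s4.png',a[:,:,::-1]);cv2.imwrite('pics/t4.png',b[:,:,::-1])
f=lambda im,x,y,w,h:cv2.resize(im[y:y+h,x:x+w,::-1],None,fx=5,fy=5,interpolation=cv2.INTER_CUBIC)
cv2.imwrite('pics/g5.png',f(a,150,140,150,120))
bar();togo([.4474,-.2595,.235],6.5)"
```

```text
bar L in stand [-33.3  97.5 189.8]
bar R in stand [ -33.2 -101.7  207.2]
clk 9.8 tcp [ 0.4644 -0.2601  0.2106] ft [-0.2889  0.812  -4.2481] tq [ 0.1137  0.0363 -0.0055] w 0.15693714339637327
shift [  0.4 -16.8 -24.5] yaw now 6.53 rz 0.03 zaxis [ 0.0097 -0.0865 -0.9962]
```

View pics/g5.png

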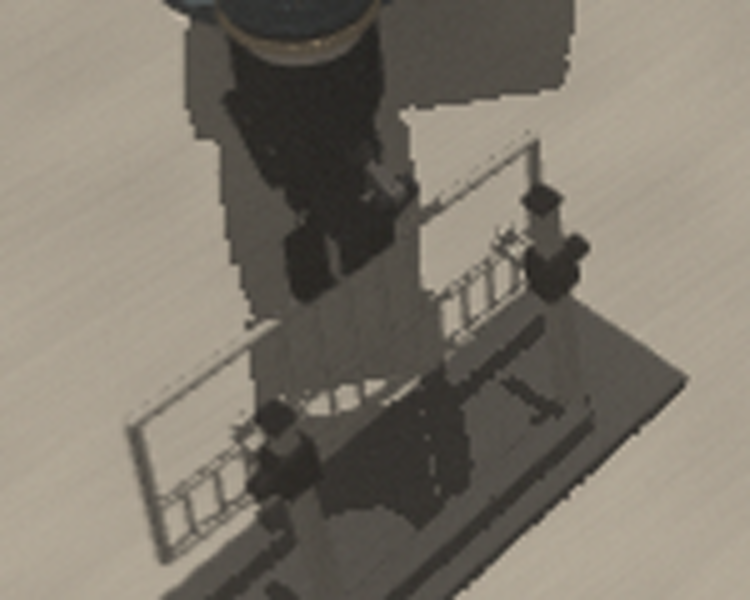

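Both hook tips (around (508,240) and (245,432) in the crop) lie inside the windows, and there is no contact. I advance over the throats.

Call:
jog_arm([
  {"x": 0,"y": 5,"z": 0,"rx": 0,"ry": 0,"rz": 0,"grip": 5},
  {"x": 0,"y": 5,"z": 0,"rx": 0,"ry": 0,"rz": 0,"grip": 5},
  {"x": 0,"y": 5,"z": 0,"rx": 0,"ry": 0,"rz": 0,"grip": 5},
  {"x": 0,"y": 5,"z": 0,"rx": 0,"ry": 0,"rz": 0,"grip": 5},
  {"x": 0,"y": 5,"z": 0,"rx": 0,"ry": 0,"rz": 0,"grip": 5},
  {"x": 0,"y": 5,"z": 0,"rx": 0,"ry": 0,"rz": 0,"grip": 5},
  {"x": 0,"y": 2,"z": 0,"rx": 0,"ry": 0,"rz": 0,"grip": 5},
  {"x": 0,"y": 0,"z": 0,"rx": 0,"ry": 0,"rz": 0,"grip": 5},
])

```text
clock: 10.6
tool_pos: [0.4963, -0.2565, 0.2106]
tcp_rot: [[-0.113, 0.994, 0.01], [0.99, 0.114, -0.087], [-0.087, -0.0, -0.996]]
ft_force: [-0.2, 0.1, -3.6]
gripper_width: 0.155
```

```bash
python3 -c "
from h import *
a=get_image('scene');b=get_image('top')
cv2.imwrite('pics/s5.png',a[:,:,::-1]);cv2.imwrite('pics/t5.png',b[:,:,::-1])
f=lambda im,x,y,w,h,k:cv2.resize(im[y:y+h,x:x+w,::-1],None,fx=k,fy=k,interpolation=cv2.INTER_CUBIC)
cv2.imwrite('pics/g6.png',f(a,150,150,150,110,5));cv2.imwrite('pics/g7.png',f(b,335,195,120,60,6))
P=bar();print([proj('top',P[k]) for k in P]);print([proj('scene',P[k]) for k in P]);togo([.4474,-.2595,.235],6.5)"
```

```text
bar L in stand [ -1.4  97.4 189.8]
bar R in stand [  -1.4 -101.8  207.2]
[array([[358.8712, 236.5134]]), array([[374.3104, 234.6286]]), array([[436.776 , 226.9616]]), array([[452.5501, 225.0149]])]
[array([[262.5266, 172.2545]]), array([[250.4564, 180.9766]]), array([[197.0232, 219.5518]]), array([[182.1961, 230.2455]])]
clk 10.7 tcp [ 0.496  -0.2566  0.2106] ft [ 0.532   0.8749 -3.8891] tq [0.0713 0.006  0.0047] w 0.15678103937824964
shift [  0.5 -48.6 -24.5] yaw now 6.51 rz 0.01 zaxis [ 0.0096 -0.0865 -0.9962]
```

View pics/g6.png

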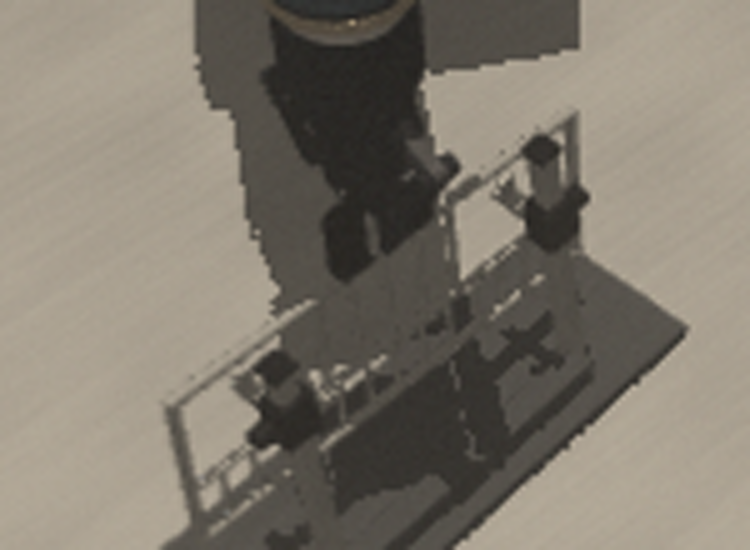

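View pics/g7.png

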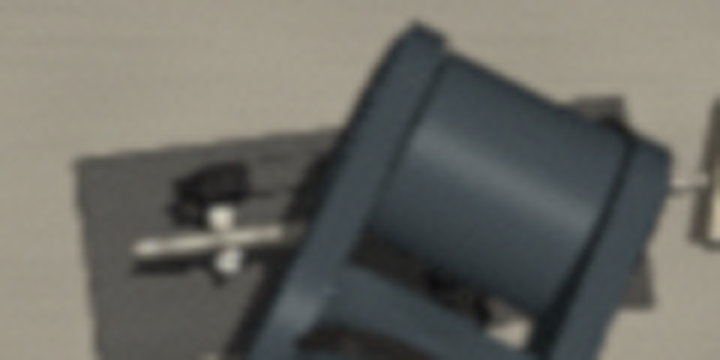

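Call:
jog_arm([
  {"x": 0.4,"y": 0,"z": 4,"rx": 0,"ry": 0,"rz": 0,"grip": 5},
  {"x": 0.4,"y": 0,"z": 5,"rx": 0,"ry": 0,"rz": 0,"grip": 5},
  {"x": 0.4,"y": 0,"z": 5,"rx": 0,"ry": 0,"rz": 0,"grip": 5},
  {"x": 0.3,"y": 0,"z": 4,"rx": 0,"ry": 0,"rz": 0,"grip": 5},
  {"x": 0.2,"y": 0,"z": 2,"rx": 0,"ry": 0,"rz": 0,"grip": 5},
  {"x": 0.1,"y": 0,"z": 1,"rx": 0,"ry": 0,"rz": 0,"grip": 5},
  {"x": 0,"y": 0,"z": 0,"rx": 0,"ry": 0,"rz": 0,"grip": 5},
])

```text
clock: 11.4
tool_pos: [0.4961, -0.2567, 0.1895]
tcp_rot: [[-0.113, 0.994, 0.01], [0.99, 0.113, -0.087], [-0.087, -0.0, -0.996]]
ft_force: [0.9, -0.4, -3.9]
gripper_width: 0.162
```

```bash
python3 -c "
from h import *
bar();togo([.4474,-.2595,.235],6.5)"
```

```text
bar L in stand [ -1.3  97.3 168.7]
bar R in stand [  -1.3 -101.9  186.1]
clk 11.4 tcp [ 0.4961 -0.2567  0.1895] ft [ 0.9268 -0.4198 -3.9039] tq [ 0.1013  0.0292 -0.018 ] w 0.16230503406681235
shift [ -1.3 -48.7 -45.6] yaw now 6.51 rz 0.01 zaxis [ 0.0098 -0.0865 -0.9962]
```

Call:
jog_arm([
  {"x": 0.1,"y": 0,"z": 1,"rx": 0,"ry": 0,"rz": 0,"grip": 5},
  {"x": 0.1,"y": 0,"z": 1,"rx": 0,"ry": 0,"rz": 0,"grip": 5},
  {"x": 0.1,"y": 0,"z": 1,"rx": 0,"ry": 0,"rz": 0,"grip": 5},
  {"x": 0.1,"y": 0,"z": 1,"rx": 0,"ry": 0,"rz": 0,"grip": 5},
  {"x": 0.1,"y": 0,"z": 1,"rx": 0,"ry": 0,"rz": 0,"grip": 5},
  {"x": 0.1,"y": 0,"z": 1,"rx": 0,"ry": 0,"rz": 0,"grip": 5},
  {"x": 0,"y": 0,"z": 0,"rx": 0,"ry": 0,"rz": 0,"grip": 5},
])

```text
clock: 12.1
tool_pos: [0.496, -0.2565, 0.1834]
tcp_rot: [[-0.113, 0.994, 0.01], [0.99, 0.113, -0.086], [-0.087, -0.0, -0.996]]
ft_force: [0.3, -0.4, -2.5]
gripper_width: 0.157
```

```bash
python3 -c "
from h import *
bar();togo([.4474,-.2595,.235],6.5)"
```

```text
bar L in stand [ -1.4  97.5 162.6]
bar R in stand [  -1.4 -101.8  180. ]
clk 12.1 tcp [ 0.496  -0.2565  0.1834] ft [ 0.2731 -0.392  -2.4824] tq [ 0.0771 -0.0307  0.0013] w 0.15651510033942168
shift [ -1.9 -48.7 -51.6] yaw now 6.5 rz 0.0 zaxis [ 0.0096 -0.0864 -0.9962]
```

```bash
cat >> h.py <<'E'
def avg(n=5):
    F=[]
    for i in range(n):
        get_image("scene");s=r.read_state();F.append(np.r_[s["ft_force"],s["torque"]])
    F=np.array(F);print("avg ft",F.mean(0),"sd",F.std(0)[:3],"clk",s["clock"])
E
python3 -c "
from h import *
avg(6)"
```

```text
avg ft [ 0.0644  0.4023 -3.6149  0.0968 -0.0009  0.0189] sd [0.3429 0.3756 0.3805] clk 12.4
```

Call:
jog_arm([
  {"x": 0.1,"y": 0,"z": 1,"rx": 0,"ry": 0,"rz": 0,"grip": 5},
  {"x": 0.1,"y": 0,"z": 1,"rx": 0,"ry": 0,"rz": 0,"grip": 5},
  {"x": 0,"y": 0,"z": 0,"rx": 0,"ry": 0,"rz": 0,"grip": 5},
])

```text
clock: 12.7
tool_pos: [0.496, -0.2565, 0.1813]
tcp_rot: [[-0.113, 0.994, 0.01], [0.99, 0.113, -0.086], [-0.087, -0.0, -0.996]]
ft_force: [-0.1, -0.8, -3.3]
gripper_width: 0.159
```

```bash
python3 -c "
from h import *
avg(5);bar()"
```

```text
avg ft [ 0.1531  0.127  -3.3094  0.0616 -0.0042  0.0268] sd [0.1018 0.3433 0.3233] clk 12.95
bar L in stand [ -1.3  97.4 160.7]
bar R in stand [  -1.3 -101.8  178.2]
```

Call:
jog_arm([
  {"x": 0.1,"y": 0,"z": 1,"rx": 0,"ry": 0,"rz": 0,"grip": 5},
  {"x": 0.1,"y": 0,"z": 1,"rx": 0,"ry": 0,"rz": 0,"grip": 5},
  {"x": 0.1,"y": 0,"z": 1,"rx": 0,"ry": 0,"rz": 0,"grip": 5},
  {"x": 0,"y": 0,"z": 0,"rx": 0,"ry": 0,"rz": 0,"grip": 5},
])

```text
clock: 13.35
tool_pos: [0.496, -0.2565, 0.1783]
tcp_rot: [[-0.113, 0.994, 0.01], [0.99, 0.113, -0.086], [-0.087, -0.0, -0.996]]
ft_force: [-0.3, -0.1, -3.7]
gripper_width: 0.158
```

```bash
python3 -c "
from h import *
avg(5);bar()"
```

```text
avg ft [-0.0479 -0.1635 -3.5934  0.1005 -0.0139 -0.0085] sd [0.7436 0.5103 0.1727] clk 13.6
bar L in stand [ -1.3  97.5 157.7]
bar R in stand [  -1.3 -101.8  175.2]
```

Call:
jog_arm([
  {"x": 0.1,"y": 0,"z": 1,"rx": 0,"ry": 0,"rz": 0,"grip": 5},
  {"x": 0.1,"y": 0,"z": 1,"rx": 0,"ry": 0,"rz": 0,"grip": 5},
  {"x": 0,"y": 0,"z": 0,"rx": 0,"ry": 0,"rz": 0,"grip": 5},
])

```text
clock: 13.9
tool_pos: [0.4962, -0.2566, 0.177]
tcp_rot: [[-0.113, 0.994, 0.01], [0.99, 0.113, -0.087], [-0.088, 0.0, -0.996]]
ft_force: [-1.6, 0.9, 2.8]
gripper_width: 0.158
```

```bash
python3 -c "
from h import *
avg(5);bar()"
```

```text
avg ft [-2.1627  1.3765  4.2516  0.0471  0.3107 -0.0148] sd [0.2475 0.2828 0.9648] clk 14.15
bar L in stand [ -1.2  97.4 156.1]
bar R in stand [  -1.1 -101.9  173.6]
```

```bash
python3 -c "
from h import *
a=get_image('scene');b=get_image('top')
cv2.imwrite('pics/s6.png',a[:,:,::-1]);cv2.imwrite('pics/t6.png',b[:,:,::-1])
f=lambda im,x,y,w,h,k:cv2.resize(im[y:y+h,x:x+w,::-1],None,fx=k,fy=k,interpolation=cv2.INTER_CUBIC)
cv2.imwrite('pics/g8.png',f(a,170,155,110,100,7));cv2.imwrite('pics/g9.png',f(b,335,205,125,50,6))
P=bar();print([proj('top',P[k]) for k in P]);print([proj('scene',P[k]) for k in P]);print(f'{1}')"
```

```text
bar L in stand [ -1.2  97.4 156. ]
bar R in stand [  -1.1 -101.9  173.6]
[array([[358.097 , 236.8626]]), array([[373.1706, 235.0239]]), array([[434.151 , 227.5455]]), array([[449.5497, 225.6469]])]
[array([[263.5895, 179.8216]]), array([[251.7545, 188.5241]]), array([[199.4549, 226.95  ]]), array([[184.9694, 237.5839]])]
1
```

View pics/g8.png

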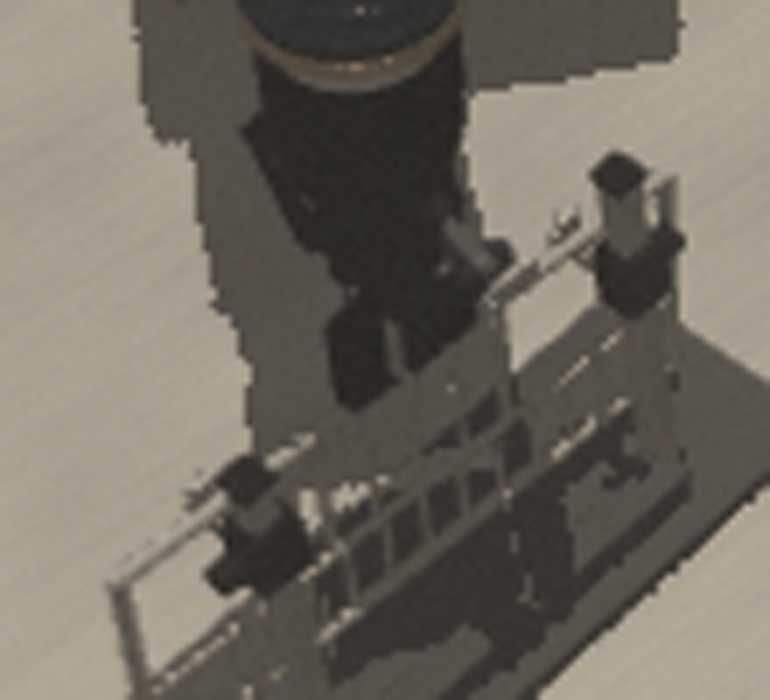

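View pics/g9.png

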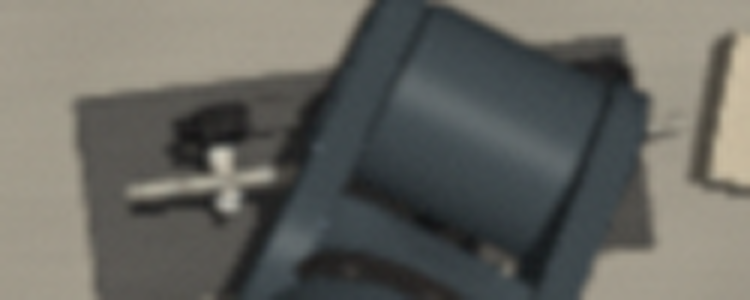

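Call:
jog_arm([
  {"x": 0,"y": 0,"z": 0,"rx": 0,"ry": -0.2,"rz": 0,"grip": 5},
  {"x": 0,"y": 0,"z": 0,"rx": 0,"ry": 0,"rz": 0,"grip": 5},
])

```text
clock: 14.45
tool_pos: [0.4962, -0.2566, 0.1769]
tcp_rot: [[-0.113, 0.994, 0.011], [0.989, 0.113, -0.09], [-0.091, 0.0, -0.996]]
ft_force: [-2.3, -0.2, 5.4]
gripper_width: 0.161
```

```bash
python3 -c "
from h import *
avg(8);bar()"
```

```text
avg ft [-1.758   1.112   5.4584  0.1893  0.3576 -0.0007] sd [0.4234 0.5076 0.6217] clk 14.85
bar L in stand [ -1.2  97.3 155.7]
bar R in stand [  -1.2 -101.9  173.9]
```

Call:
jog_arm([
  {"x": 0,"y": 0,"z": 0,"rx": 0,"ry": 0,"rz": 0,"grip": 5},
  {"x": 0,"y": 0,"z": 0,"rx": 0,"ry": 0,"rz": 0,"grip": 5},
  {"x": 0,"y": 0,"z": 0,"rx": 0,"ry": 0,"rz": 0,"grip": 5},
  {"x": 0,"y": 0,"z": 0,"rx": 0,"ry": 0,"rz": 0,"grip": 5},
  {"x": 0,"y": 0,"z": 0,"rx": 0,"ry": 0,"rz": 0,"grip": 5},
  {"x": 0,"y": 0,"z": 0,"rx": 0,"ry": 0,"rz": 0,"grip": 5},
  {"x": 0,"y": 0,"z": 0,"rx": 0,"ry": 0,"rz": 0,"grip": 5},
  {"x": 0,"y": 0,"z": 0,"rx": 0,"ry": 0,"rz": 0,"grip": 5},
])

```text
clock: 15.65
tool_pos: [0.4963, -0.2566, 0.1769]
tcp_rot: [[-0.113, 0.994, 0.011], [0.989, 0.113, -0.09], [-0.091, 0.0, -0.996]]
ft_force: [-1.7, 0.1, 5.7]
gripper_width: 0.157
```

```bash
python3 -c "
from h import *
avg(8);bar()"
```

```text
avg ft [-2.0703  1.2319  5.636   0.2045  0.3579 -0.0138] sd [0.1836 0.4104 0.5587] clk 16.05
bar L in stand [ -1.1  97.3 155.7]
bar R in stand [  -1.1 -101.9  173.9]
```

Both hooks share the load: about 9 N in total, with the load centre within a few mm of the middle, and it followed a small tilt, so both hooks are carrying it. It stayed steady for over 1 s. Now I ease off the press and release slowly.

Call:
jog_arm([
  {"x": 0,"y": -0.1,"z": -0.3,"rx": 0,"ry": 0,"rz": 0,"grip": 5},
  {"x": 0,"y": -0.1,"z": -0.3,"rx": 0,"ry": 0,"rz": 0,"grip": 5},
  {"x": 0,"y": 0,"z": 0,"rx": 0,"ry": 0,"rz": 0,"grip": 5},
  {"x": 0,"y": 0,"z": 0,"rx": 0,"ry": 0,"rz": 0,"grip": 5},
], force=20)

```text
clock: 16.45
tool_pos: [0.4961, -0.2566, 0.1771]
tcp_rot: [[-0.113, 0.994, 0.011], [0.989, 0.113, -0.09], [-0.091, 0.0, -0.996]]
ft_force: [2.1, -0.9, 0.2]
gripper_width: 0.162
```

```bash
python3 -c "
from h import *
avg(6);bar()"
```

```text
avg ft [ 2.0507 -0.7294  0.0581 -0.0195 -0.3305  0.026 ] sd [0.6281 0.5989 0.315 ] clk 16.75
bar L in stand [ -1.4  97.4 155.9]
bar R in stand [  -1.4 -101.8  174.1]
```

Call:
jog_arm([
  {"x": 0,"y": 0.1,"z": 0,"rx": 0,"ry": 0,"rz": 0,"grip": 5},
  {"x": 0,"y": 0,"z": 0,"rx": 0,"ry": 0,"rz": 0,"grip": 16},
  {"x": 0,"y": 0,"z": 0,"rx": 0,"ry": 0,"rz": 0,"grip": 20},
  {"x": 0,"y": 0,"z": 0,"rx": 0,"ry": 0,"rz": 0,"grip": 25},
  {"x": 0,"y": 0,"z": 0,"rx": 0,"ry": 0,"rz": 0,"grip": 32},
  {"x": 0,"y": 0,"z": 0,"rx": 0,"ry": 0,"rz": 0,"grip": 40},
  {"x": 0,"y": 0,"z": 0,"rx": 0,"ry": 0,"rz": 0,"grip": 50},
  {"x": 0,"y": 0,"z": 0,"rx": 0,"ry": 0,"rz": 0,"grip": 60},
])

```text
clock: 17.55
tool_pos: [0.496, -0.2565, 0.1771]
tcp_rot: [[-0.113, 0.994, 0.01], [0.989, 0.113, -0.09], [-0.091, -0.0, -0.996]]
ft_force: [-0.2, 0.4, -0.2]
gripper_width: 0.699
```

```bash
python3 -c "
from h import *
avg(4);togo([.4961,-.2566,.177],6.5)
a=get_image('scene');b=get_image('top')
cv2.imwrite('pics/s7.png',a[:,:,::-1])
f=lambda im,x,y,w,h,k:cv2.resize(im[y:y+h,x:x+w,::-1],None,fx=k,fy=k,interpolation=cv2.INTER_CUBIC)
cv2.imwrite('pics/g10.png',f(a,170,145,115,110,5))"
```

```text
avg ft [ 0.1283 -0.0928 -0.4054  0.0519  0.0073 -0.0152] sd [0.5671 0.2756 0.4146] clk 17.75
clk 17.75 tcp [ 0.496  -0.2564  0.1771] ft [ 0.1268 -0.5575  0.046 ] tq [ 0.0473 -0.0512 -0.0311] w 0.7014060222828435
shift [-0.2  0.1  0.1] yaw now 6.51 rz 0.01 zaxis [ 0.0102 -0.09   -0.9959]
```

View pics/g10.png

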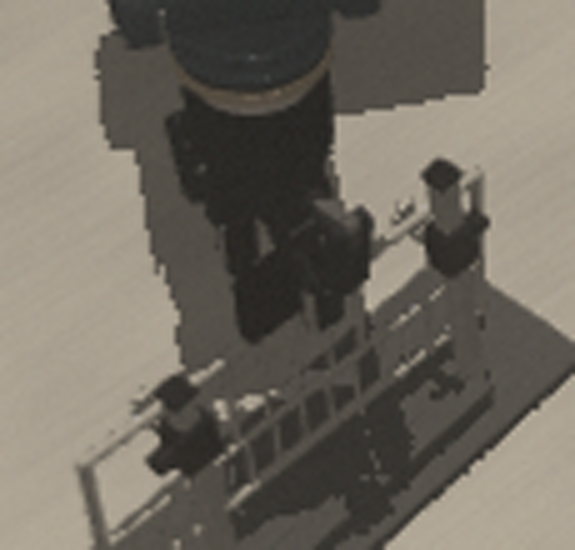

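The jaws are open and the grate hangs in both hooks: bar ends at about (478,178) and (85,465), tips still outside the bar. I withdraw along the tool axis.

Call:
jog_arm([
  {"x": 0,"y": 0,"z": -4,"rx": 0,"ry": 0,"rz": 0,"grip": 60},
  {"x": 0,"y": 0,"z": -10,"rx": 0,"ry": 0,"rz": 0,"grip": 60},
  {"x": 0,"y": 0,"z": -20,"rx": 0,"ry": 0,"rz": 0,"grip": 60},
  {"x": 0,"y": 0,"z": -25,"rx": 0,"ry": 0,"rz": 0,"grip": 60},
  {"x": 0,"y": 0,"z": -25,"rx": 0,"ry": 0,"rz": 0,"grip": 60},
  {"x": 0,"y": 0,"z": -25,"rx": 0,"ry": 0,"rz": 0,"grip": 60},
  {"x": 0,"y": 0,"z": -25,"rx": 0,"ry": 0,"rz": 0,"grip": 60},
  {"x": 0,"y": -20,"z": -10,"rx": 0,"ry": 0,"rz": 0,"grip": 60},
])

```text
clock: 18.65
tool_pos: [0.476, -0.2457, 0.3237]
tcp_rot: [[-0.114, 0.993, 0.014], [0.989, 0.114, -0.092], [-0.093, 0.004, -0.996]]
ft_force: [-0.6, -0.3, -0.5]
gripper_width: 0.705
```

Call:
jog_arm([
  {"x": 0,"y": -30,"z": 0,"rx": 0,"ry": 0,"rz": 0,"grip": 60},
  {"x": 0,"y": -30,"z": 0,"rx": 0,"ry": 0,"rz": 0,"grip": 60},
  {"x": 0,"y": -30,"z": 0,"rx": 0,"ry": 0,"rz": 0,"grip": 60},
  {"x": 0,"y": -10,"z": 0,"rx": 0,"ry": 0,"rz": 0,"grip": 60},
  {"x": 0,"y": 0,"z": 0,"rx": 0,"ry": 0,"rz": 0,"grip": 60},
  {"x": 0,"y": 0,"z": 0,"rx": 0,"ry": 0,"rz": 0,"grip": 60},
  {"x": 0,"y": 0,"z": 0,"rx": 0,"ry": 0,"rz": 0,"grip": 60},
])

```text
clock: 19.35
tool_pos: [0.3762, -0.2571, 0.3206]
tcp_rot: [[-0.113, 0.993, 0.011], [0.989, 0.114, -0.09], [-0.091, 0.0, -0.996]]
ft_force: [-0.0, -0.5, -0.2]
gripper_width: 0.702
```

```bash
python3 -c "
from h import *
a=get_image('scene');b=get_image('top');print(r.read_state()['clock'],r.read_state()['ft_force'])
f=lambda im,x,y,w,h,k:cv2.resize(im[y:y+h,x:x+w,::-1],None,fx=k,fy=k,interpolation=cv2.INTER_CUBIC)
cv2.imwrite('pics/g11.png',f(a,170,145,115,110,5));cv2.imwrite('pics/g12.png',f(b,335,195,125,65,6));cv2.imwrite('pics/s8.png',a[:,:,::-1])"
```

```text
19.45 [-0.278   0.457  -0.5528]
```

View pics/g11.png

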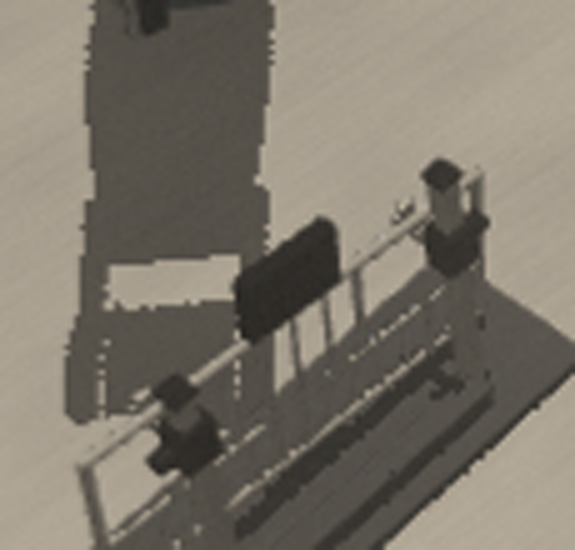

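View pics/g12.png

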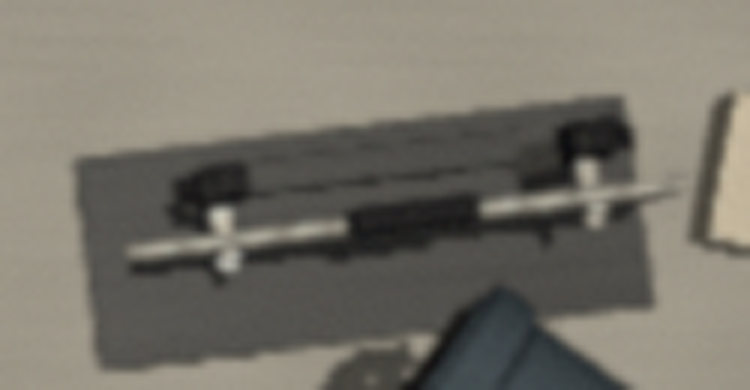

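View pics/s8.png

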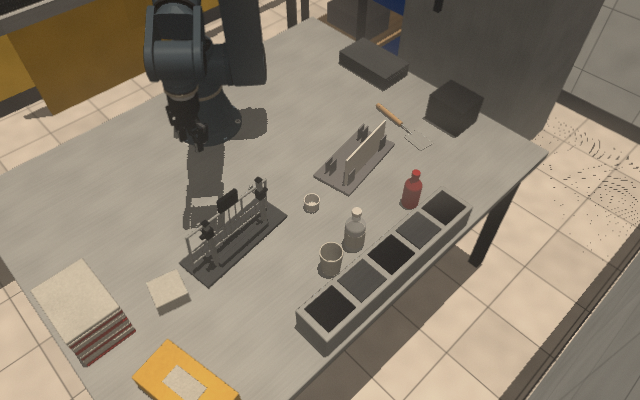

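The grate hangs across both hooks: the bar passes between clamp and tip at top-crop (225,240) on the left and (593,198) on the right. The gripper is clear and the other items stand where they were. I hand in.

```bash
python3 -c "
from h import *
print(r.sign_off(), r.read_state()['clock'])"
```

```text
the job is handed in; nothing more can be done
the job is handed in; nothing more can be done
```

I took the grate out of the holder by its grip, tipped it about 5° and eased it down until its top bar lay in both hooks. I then released it and handed the job in at about 19.5 s.

- **Press:** I held it for more than 1 s at about 9 N in total. The wrist moment put the load centre near the middle, so each hook carried roughly 4.5 N. A 0.2° tilt moved the load centre by about 25 mm, so both hooks were pushing back.
- **Unloading and release:** Easing off left the wrist force near zero, with the hooks carrying the whole weight. After the gripper withdrew, the wrist force read within noise.
- **Last pictures:** The bar lies between clamp and upturned tip on both hooks, and the other items look unmoved.
- **Heights:** The bar seated at about 156 mm on the left and 174 mm on the right, against 153 and 172 mm estimated from the pictures.
- **Uncertain points:**
  - The hooks look about 35 mm long from above, where throat plus tip should be 24 mm. I set the bar's depth from the tip instead, and the pictures agreed with that.
  - A sideways force of about 2 N during the press reversed when I shifted the tool by 0.2 mm. I took it for friction.

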